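# Rack the spacers and hang the clamp on the swivel hook

## Task

Put the test fixtures away on the stand. First swing the swivel hook away from the spindle until it points along the pink stripe on the base plate; then thread the large aluminium spacer and after it the small brass spacer onto the spindle, each lying flat; last, hang the pink clamp by its window on the hook, leaving the hook pointing along the stripe and the bottle, screwdriver and blue sample box where they are.

Things in the scene. Friction and masses are not known exactly. Their poses are not given: they have to be found in the camera images.
- stand: Stand fixed to the bench: aluminium base plate 12 mm thick, x -50..50, y -57..178 mm in its own frame. Origin at table level on the axis of the steel post (18 mm diameter). The 10 mm wide pink stripe on the plate runs from the post along the stand's own -x to the plate's edge. The spindle stands at the stand's own y = +120 mm. Its yaw varies.
- turret (a joint): Swivel hook on top of the post, turning about the post's vertical axis, rad. 0: hook points along the pink stripe (stand's -x); positive is clockwise from above: +1.57 points over the spindle (stand's +y). Range -0.7..2.7. It turns against friction (0.06 N m, under 1 N at the hook) and stays where it is left. Black hub 32 mm diameter, 111 to 139 mm above the table, nothing above it.
- hook_saddle (a point): Point on the axis of the hook's bar where the clamp hangs, 77 mm from the post axis, 125 mm above the table; its own -x points out along the hook. The bar is level steel, 8 mm diameter; it runs to 105 mm from the post axis and ends in an upturned tip (also 8 mm thick) whose top is 16 mm above the bar axis. A shoulder of 18 mm diameter sits 48 to 52 mm from the post axis.
- spindle_foot (a point): Foot of the spindle's axis on the top of the base plate, 12 mm above the table. The spindle is a steel pin of 12 mm diameter, 60 mm high, its last 8 mm tapering to a 4 mm end.
- spindle_tip (a point): Top of the spindle, on its axis, 72 mm above the table.
- large_spacer: Aluminium ring, 54 mm outside, 18 mm bore, 18 mm thick, 0.07 to 0.14 kg, lying flat on the table. Origin on its axis at its underside.
- small_spacer: Brass ring, 40 mm outside, 18 mm bore, 18 mm thick, 0.1 to 0.2 kg, lying flat on the table. Origin on its axis at its underside.
- clamp: Specimen clamp standing upright, 98 mm tall, 0.18 to 0.35 kg; origin at the centre of its underside, z up. Jaw block 34 (x) x 36 (y) x 28 mm high with a low black knob on each y side (to y = +-28, z 9..23 mm); above it a window open along x; on top a pink head 14 (x) x 36 (y) mm, z 72..98 mm, to be gripped across its y faces. Same after a half turn about z.
- clamp_eye (a point): Point on the clamp's centre line in its window, 67.4 mm above its underside; on the axis of the hook's bar when the clamp hangs. The window is 26 mm wide (y), between 5 mm side legs flush with the head, and goes from z = 28 mm to an inverted V roof, apex at z = 72 mm, 64.5 mm at the legs.
- bottle: Amber bottle with white cap, 40 mm diameter, 90 mm tall; origin at the centre of its underside. Leave alone.
- screwdriver: Red-handled screwdriver lying on the table along its own x, about 200 mm long and under 35 mm high; leave alone.
- sample_box: Blue open box 90 x 70 x 30 mm; origin under its centre. Leave alone.
Not all that is in view belongs to the job. Leave any green look-alike of the clamp alone. Several things have the shape of the large_spacer; the one meant has the colours described above.

How it is judged:
By the outcome, as a careful person would: the job done as asked, in the order asked, and still so for the second after the job is handed in, with the robot touching nothing.
It also fails if it takes over 72 s, if anything falls off the work surface, if the arm or the gripper's body presses on something with over 40 N, if the wrist force passes 120 N, or if a joint passes its speed limit or range.

## Robot

A 6-joint arm with a two-finger parallel gripper is mounted at the origin on the work surface. World frame = base frame: x ahead of the robot, y to its left, z up, the work surface at z = 0. Lengths are in mm, angles in rad, forces in N, time in s.
With the tool pointing down it reaches from about 275 to 1000 mm from the base axis. Payload 8.4 kg.
Tool frame: the origin (TCP) lies midway between the tips of the shut fingers; the grasp point (between the pads) lies 19 mm behind it (r.grip_point_offset is the distance from the TCP to the grasp point, in mm); z points along the fingers, x is the direction in which the jaws open and shut, and the axes are right-handed (so a half turn about z gives the same grasp; the last joint's range is limited). The gripper opens to 85 mm and grips with 20 to 120 N. Pads are 22 mm wide; open, the fingers measure 114 mm over their backs; the gripper's body (76 mm by 85 mm) begins 54 mm behind the grasp point. The pads swing forward as they close: fully open they stand 13 mm farther back than shut.
Start: joints at [-1.275, 0.353, 1.633, -0, 1.155, -0.002], TCP at [183.385, -597.493, 231.281] pointing down, gripper open.
Joint ranges: [-2.63, 2.63], [-0.92, 2.1], [0.06, 2.66], [-1.3, 4.44], [0, 2.69], [-3.02, 3.02]. Speed limits (rad/s): [2.22, 2.22, 2.79, 3.14, 3.14, 3.14].

## Interface

Orientations are given as [roll, pitch, yaw] about the fixed x, y, z axes, in that order (R = Rz(yaw) Ry(pitch) Rx(roll)).
In Python, from rig import monitor, vision, sign_off, r gives the robot as it stands.
- The arm moves only by the shell command python3 -m inch 'ROWS' [FORCE]. ROWS is JSON, a list of rows, each an object with "dp": the shift along the tool's x, y, z in mm, a list of three; "angular": the turn, a rotation vector about the tool's x, y, z in rad, a list of three; "fingers": the closure in counts, from 0 (fully open) to 255 (shut). A call has 1 to 12 rows; each row is the pose to reach, as a shift and turn from the pose commanded when the call began, along the tool's axes at that moment; what a row does not reach only later rows make up. A row lasts 1/12 s, in which the tool goes at most 41.7 mm and 7.16 degrees, less where a joint would pass 70% of its speed; a pose out of reach is approached as far as the arm can. A call with a gripper value outside its range is refused whole. The fingers move at their own pace and stop on an object; FORCE is the grip in N (left out, the last holds). Time passes only in rows, so rows that repeat a pose let the fingers close. It gives the time, the measured TCP pose, the force and the opening at its end, in the units of the state.
- monitor.sense(): the state, without advancing time (a new reading comes with each control period).
- vision.grab_frame(name): name is "scene" or "side" or "wrist"; returns (picture, depth): 384x512x3 uint8, blue, green, red; 384x512 float32, mm along the optical axis (not along the pixel's ray), 0 where there is no reading.
- vision.camera_params(name): a dict with "fx", "fy", "cx", "cy" (pixels), "R" (3x3) and "t" (3): a world point X has camera coordinates R X + t. Camera axes: x right, y down, z forward; pixel columns grow to the right and rows downward; lengths in mm; the calibration is good to about 2 mm. A picture is of the moment at which its call begins: read the wrist's pose just before it. camera_params takes no time and is no camera call; for the wrist camera it gives the pose at the moment of the call.
- sign_off(): hands the job in, once; it reports no verdict.
The state is a dict: "clock": time; "qpos": joint angles; "qvel": joint speeds; "joint_efforts": joint torques, N m; "eef_pos": TCP position; "tcp_rot": TCP orientation; "contact_force": force on the tool from outside, world axes, zero at the start; "wrist_torque": the same for the moment, N m; "opening": opening from 0.0 (shut) to 1.0 (fully open).
Only numpy, scipy, OpenCV 4.12 (cv2) and the standard library are available. Lean on these libraries where they do the work, as an engineer would, in place of code of your own. Each camera call takes 0.05 s, during which the arm holds its last target.

## Working session

There is one attempt and no reset: what is moved stays moved. The work goes in short steps, Python scripts to look and compute and a shell command to move; the robot and the scene stay as the last step left them, time stands still between calls to the robot, and variables do not carry over. Pictures are saved under pics/ and viewed, and the job is handed in when it is done.

```bash
ls; mkdir -p pics
python3 - <<'E'
from rig import monitor, vision, r
import cv2,numpy as np
print(monitor.sense())
for n in ("scene","side","wrist"):
    p=vision.camera_params(n); im,d=vision.grab_frame(n)
    np.savez(f"pics/{n}0.npz",im=im,d=d,**p); cv2.imwrite(f"pics/{n}0.png",im)
    print(n,p)
E
```

```text
pics
{'clock': 0.0, 'qpos': array([-1.27544192e+00,  3.53666671e-01,  1.63417038e+00,  1.05330636e-05,
        1.15518240e+00, -2.40775357e-03]), 'qvel': array([ 0.00195416,  0.00037837, -0.00110924,  0.00110392, -0.00151037,
       -0.00026494]), 'joint_efforts': array([ 4.55151181e-03, -6.05246258e+01, -3.42065442e+01,  1.99452993e-04,
        9.06484143e-03,  3.54346321e-05]), 'eef_pos': array([ 183.21852686, -597.02599351,  230.53459972]), 'tcp_rot': array([-3.14157959e+00,  1.42677089e-03, -1.27303842e+00]), 'contact_force': array([-0.01123062, -0.55824538,  0.93096099]), 'wrist_torque': array([-0.01738696,  0.01551871, -0.0300627 ]), 'opening': 1.001056156423816}
scene {'fx': 472.2072763281695, 'fy': 472.2072763281695, 'cx': 253.75723854285843, 'cy': 188.1157758804432, 'R': array([[ 0.85267065,  0.52223814,  0.01483517],
       [ 0.28378726, -0.43913146, -0.85242498],
       [-0.43865425,  0.7310478 , -0.52263904]]), 't': array([-487.54898852,  -75.5014807 , 1720.51259849])}
side {'fx': 398.15987044775386, 'fy': 398.15987044775386, 'cx': 255.77962439366772, 'cy': 182.07227914294054, 'R': array([[ 9.96132510e-01, -8.78613512e-02, -6.37072693e-04],
       [-6.74426209e-02, -7.59946591e-01, -6.46477124e-01],
       [ 5.63162124e-02,  6.44019846e-01, -7.62933105e-01]]), 't': array([-560.10694977,   97.71953439, 1073.38250762])}
wrist {'fx': 323.35992860411005, 'fy': 323.35992860411005, 'cx': 253.09654513214463, 'cy': 193.53620893716783, 'R': array([[ 2.92707690e-01, -9.56201882e-01, -4.11457060e-04],
       [-9.05965100e-01, -2.77467049e-01,  3.19748767e-01],
       [-3.05858539e-01, -9.32201572e-02, -9.47502273e-01]]), 't': array([-623.72269768,  -40.56423852,  379.65575141])}
```

View pics/scene0.png

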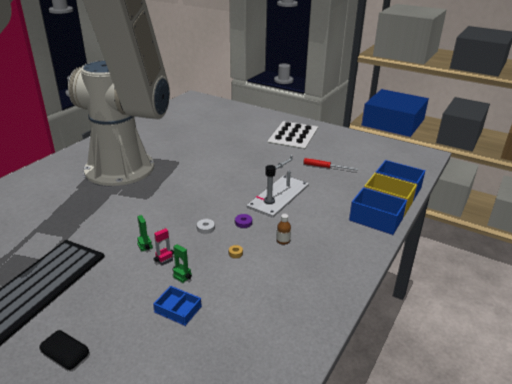

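View pics/side0.png

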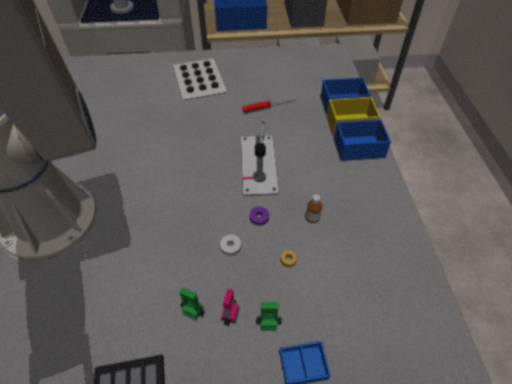

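View pics/wrist0.png

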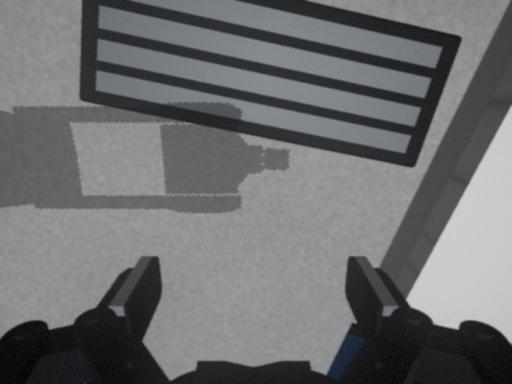

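Candidates: pink clamp scene(162,245)/side(230,307), with green look-alikes at scene(145,235) and (181,263). Aluminium ring scene(205,226), with purple look-alike (244,220). Brass ring scene(236,251). Stand scene(278,195). By description I choose pink, aluminium and brass; next are close crops and positions.

```bash
cat > h.py <<'E'
import numpy as np,cv2
def load(n):
    return np.load(f"pics/{n}.npz")
def cloud(z):
    d=z['d'].astype(float); v,u=np.indices(d.shape)
    P=np.stack([(u-z['cx'])/z['fx']*d,(v-z['cy'])/z['fy']*d,d],-1)
    W=(P-z['t'])@z['R']; W[d<=0]=np.nan
    return W
def snap(n,tag):
    from rig import monitor,vision
    p=vision.camera_params(n); im,d=vision.grab_frame(n)
    np.savez(f"pics/{tag}.npz",im=im,d=d,**p); cv2.imwrite(f"pics/{tag}.png",im)
    return load(tag)
def proj(z,X):
    c=np.asarray(X,float)@z['R'].T+z['t']; return np.stack([c[...,0]/c[...,2]*z['fx']+z['cx'],c[...,1]/c[...,2]*z['fy']+z['cy']],-1)
def onplane(z,u,v,h):
    d=z['R'].T@np.array([(u-z['cx'])/z['fx'],(v-z['cy'])/z['fy'],1]); o=-z['R'].T@z['t']
    return o+d*(h-o[2])/d[2]
E
python3 - <<'E'
from h import *
for n in("scene0","side0"):
    z=load(n);W=cloud(z);im=z['im'].astype(int);b,g,r_=im[...,0],im[...,1],im[...,2]
    hsv=cv2.cvtColor(z['im'],cv2.COLOR_BGR2HSV);H,S,V=[hsv[...,i].astype(int) for i in range(3)]
    ok=(W[...,2]>-20)&(W[...,2]<200)&(W[...,0]>150)&(W[...,0]<1000)
    for nm,m in dict(pink=(H>160)&(H<178)&(S>150),green=(H>45)&(H<75)&(S>120),brass=(H>12)&(H<25)&(S>110),purple=(H>130)&(H<155)&(S>100),white=(S<40)&(V>160),red=((H<6)|(H>178))&(S>150),blue=(H>105)&(H<125)&(S>150)).items():
        m=(m&ok).astype(np.uint8); k,l,st,c=cv2.connectedComponentsWithStats(m)
        for i in range(1,k):
            if st[i,4]>12:
                w=W[l==i]; print(n,nm,st[i],c[i].round(),np.median(w,0).round(),w.min(0).round(),w.max(0).round())
z=load("scene0");a=cv2.resize(z['im'][140:340,120:340],None,fx=3,fy=3,interpolation=2)[:600];cv2.imwrite("pics/c1.png",a)
z=load("side0");a=cv2.resize(z['im'][130:330,170:340],None,fx=3,fy=3,interpolation=2);cv2.imwrite("pics/c2.png",a)
E
```

```text
scene0 pink [155 229  13  13 122] [161. 235.] [ 478. -314.   91.] [ 464. -332.   71.] [ 488. -294.   99.]
scene0 pink [156 248  17  14 131] [164. 254.] [ 482. -311.   25.] [ 462. -333.   12.] [ 494. -288.   31.]
scene0 green [138 216  14  35 255] [143. 235.] [ 403. -303.   38.] [ 369. -317.    5.] [ 420. -280.   99.]
scene0 green [173 245  18  37 392] [180. 264.] [ 563. -343.   38.] [ 540. -357.    4.] [ 584. -323.  101.]
scene0 brass [368 175  45  21 386] [390. 185.] [890. 344.  43.] [830. 286.  17.] [958. 354.  70.]
scene0 brass [404 190  11  25  73] [409. 202.] [968. 292.  30.] [967. 249.   5.] [970. 343.  66.]
scene0 brass [278 222  12  11 109] [284. 227.] [714. -73.  59.] [696. -83.  45.] [727. -57.  74.]
scene0 brass [229 245  14  13 145] [235. 251.] [ 627. -187.   15.] [ 606. -205.    0.] [ 644. -149.   21.]
scene0 purple [235 214  17  14 193] [243. 220.] [567. -56.  15.] [529. -78.  -2.] [591.  -2.  21.]
scene0 white [294  93   8   4  14] [297.  95.] [ 185. 1054.  -10.] [ 167. 1047.  -16.] [ 209. 1068.   -3.]
scene0 white [268 121  50  27 459] [293. 135.] [409. 573.   6.] [29
[... 1657 characters left out ...]
de0 brass [308 202  13  12 102] [314. 207.] [705. -72.  61.] [691. -81.  48.] [723. -56.  74.]
side0 brass [281 251  16  16 169] [288. 258.] [ 626. -184.   16.] [ 607. -205.   -2.] [ 647. -165.   20.]
side0 purple [250 207  19  18 257] [259. 215.] [566. -51.  16.] [542. -78.  -2.] [591. -23.  21.]
side0 red [243 101  28  11 161] [256. 106.] [598. 397.  21.] [553. 379.   8.] [647. 416.  30.]
side0 blue [322  78  48  32 793] [343.  89.] [908. 453.  41.] [830. 352.  -2.] [971. 461.  74.]
side0 blue [ 335  120   55   40 1789] [361. 140.] [905. 204.  38.] [829. 134.  -2.] [970. 240.  73.]
side0 blue [ 280  342   50   42 1633] [304. 363.] [ 623. -428.    5.] [ 577. -468.   -1.] [ 669. -395.   33.]
```

View pics/c1.png

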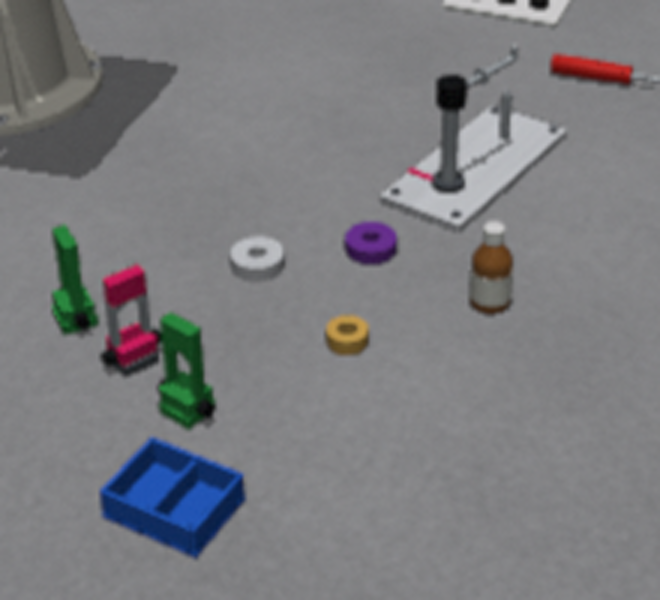

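View pics/c2.png

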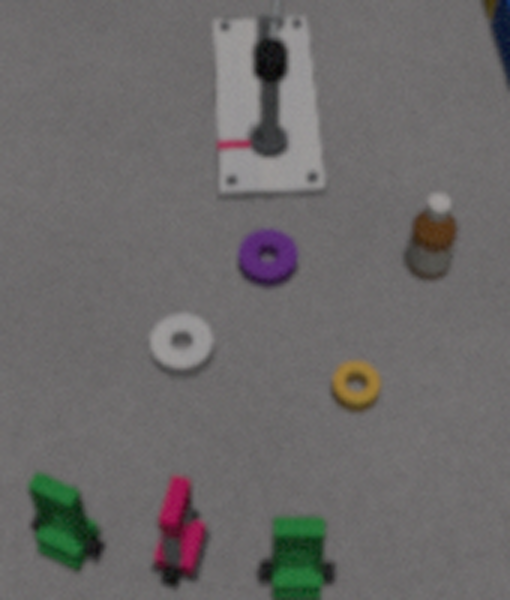

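```bash
cat >> h.py <<'E'
from scipy.spatial.transform import Rotation as Ro
def delta(xyz,yaw,s=None):
    """shift in tool axes and rotvec from the present pose to a tool-down pose at xyz (TCP), yaw"""
    from rig import monitor
    s=s or monitor.sense()
    R0=Ro.from_euler('xyz',s['tcp_rot']).as_matrix()
    R1=Ro.from_euler('xyz',[np.pi,0,yaw]).as_matrix()
    return R0.T@(np.array(xyz)-s['eef_pos']), Ro.from_matrix(R0.T@R1).as_rotvec()
E
python3 - <<'E'
from h import *
from rig import monitor,r
s=monitor.sense();z=load("wrist0")
c=-z['R'].T@z['t'];R0=Ro.from_euler('xyz',s['tcp_rot']).as_matrix()
print("cam in tool",R0.T@(c-s['eef_pos']),"\naxes\n",(R0.T@z['R'].T).round(3), r.grip_point_offset)
for p in [(520,-200,320),(550,-130,300)]:
  print(delta(p,0))
E
```

```text
cam in tool [  -0.85293672  -82.50790079 -141.72023484] 
axes
 [[ 1.    -0.001  0.   ]
 [ 0.001  0.948  0.32 ]
 [-0.001 -0.32   0.948]] 18.700000000000003
(array([-280.95831684, -438.4429009 ,  -88.99417694]), array([-6.52365974e-04,  9.23392056e-04, -1.27298931e+00]))
(array([-339.05320506, -487.66252669,  -68.93395762]), array([-6.52365974e-04,  9.23392056e-04, -1.27298931e+00]))
```

```bash
python3 -m inch '[{"dp":[-318,-466,-70],"angular":[0,0,-1.273],"fingers":0},{"dp":[-318,-466,-70],"angular":[0,0,-1.273],"fingers":0},{"dp":[-318,-466,-70],"angular":[0,0,-1.273],"fingers":0},{"dp":[-318,-466,-70],"angular":[0,0,-1.273],"fingers":0},{"dp":[-318,-466,-70],"angular":[0,0,-1.273],"fingers":0},{"dp":[-318,-466,-70],"angular":[0,0,-1.273],"fingers":0},{"dp":[-318,-466,-70],"angular":[0,0,-1.273],"fingers":0},{"dp":[-318,-466,-70],"angular":[0,0,-1.273],"fingers":0},{"dp":[-318,-466,-70],"angular":[0,0,-1.273],"fingers":0},{"dp":[-318,-466,-70],"angular":[0,0,-1.273],"fingers":0},{"dp":[-318,-466,-70],"angular":[0,0,-1.273],"fingers":0},{"dp":[-318,-466,-70],"angular":[0,0,-1.273],"fingers":0}]'
```

```text
clock: 1.15
eef_pos: [493.9, -207.9, 293.1]
tcp_rot: [3.142, -0.0, 0.002]
contact_force: [0.6, -1.2, -0.4]
opening: 0.999
```

```bash
python3 -m inch '[{"dp":[20,-50,-20],"angular":[0,0,0],"fingers":0},{"dp":[20,-50,-20],"angular":[0,0,0],"fingers":0},{"dp":[20,-50,-20],"angular":[0,0,0],"fingers":0},{"dp":[20,-50,-20],"angular":[0,0,0],"fingers":0}]'; python3 -c "
from h import *
from rig import monitor
s=monitor.sense();print(s['eef_pos'],s['qvel'].round(3),s['tcp_rot']);snap('wrist','w1')"
```

```text
clock: 1.48
eef_pos: [513.3, -159.2, 312.8]
tcp_rot: [3.141, 0.0, 0.002]
contact_force: [0.1, -0.8, -0.3]
opening: 1.001
[ 513.30550238 -159.22323359  312.8096208 ] [-0.038  0.005  0.016 -0.007 -0.004 -0.007] [3.14124303e+00 8.73616610e-06 2.26105896e-03]
```

View pics/w1.png

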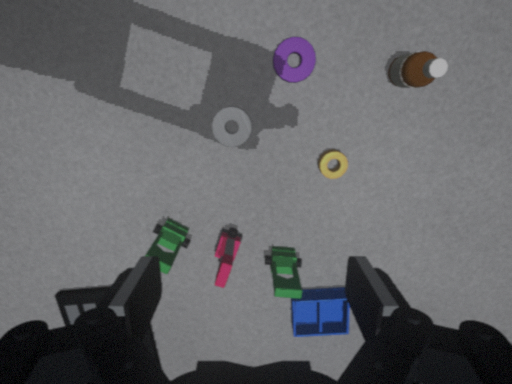

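The wrist view shows the aluminium ring at (231,127), brass (334,164), pink clamp (228,256) between two green ones, and purple at (294,60). Now the stand.

```bash
python3 -m inch '[{"dp":[40,-41,0],"angular":[0,0,0],"fingers":0},{"dp":[70,-82,0],"angular":[0,0,0],"fingers":0},{"dp":[70,-123,0],"angular":[0,0,0],"fingers":0},{"dp":[70,-164,0],"angular":[0,0,0],"fingers":0},{"dp":[70,-205,0],"angular":[0,0,0],"fingers":0},{"dp":[70,-246,0],"angular":[0,0,0],"fingers":0},{"dp":[70,-287,0],"angular":[0,0,0],"fingers":0},{"dp":[70,-320,0],"angular":[0,0,0],"fingers":0},{"dp":[70,-320,0],"angular":[0,0,0],"fingers":0},{"dp":[70,-320,0],"angular":[0,0,0],"fingers":0},{"dp":[70,-320,0],"angular":[0,0,0],"fingers":0}]'; python3 -c "
from h import *
from rig import monitor
s=monitor.sense();print(s['eef_pos'],s['qvel'].round(3),s['tcp_rot']);snap('wrist','w2')"
```

```text
clock: 2.45
eef_pos: [583.0, 158.8, 312.1]
tcp_rot: [3.14, 0.001, 0.0]
contact_force: [-0.3, -0.2, 0.3]
opening: 1.0
[583.00045001 158.81832422 312.1078497 ] [-0.027 -0.009  0.005 -0.004  0.002 -0.001] [3.14046191e+00 1.16458231e-03 9.17156301e-06]
```

View pics/w2.png

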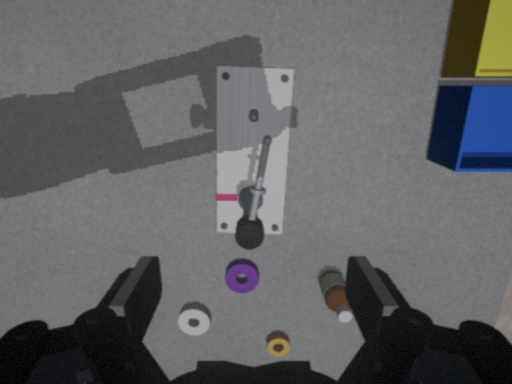

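Run:
```python
from h import *
from scipy.optimize import least_squares
z=load("w2");W=cloud(z)
px=[(217,67),(293,69),(282,234.5),(217,233)]
P=np.array([onplane(z,*p,12)[:2] for p in px]);print(P.round(1))
M=np.array([(-50,178),(50,178),(50,-57),(-50,-57)],float)
f=lambda q:((np.array([[np.cos(q[2]),-np.sin(q[2])],[np.sin(q[2]),np.cos(q[2])]])@M.T).T+q[:2]-P).ravel()
s=least_squares(f,[580,90,0]);print(s.x,s.fun.round(1))
print("stripe",onplane(z,217,197.5,12),onplane(z,237,197.5,12))
for n,p,h in [("spindletip",(254,115),72),("hubtop",(249.5,232),139),("hooktip",(267,139),141),("shoulder",(259,190),125)]: print(n,onplane(z,*p,h).round(1))
x0,y0,x1,y1=150,40,350,280
big=cv2.resize(z['im'][40:260,190:320],None,fx=4.5,fy=4.5,interpolation=2)[:]
cv2.imwrite("pics/w2c.png",cv2.resize(big,None,fx=.6,fy=.6))
# depth planes
zz=W[...,2];print("table z",np.nanmedian(zz[100:200,330:420]),"plate z",np.nanmedian(zz[140:180,222:235]),"hub",np.nanmedian(zz[228:238,244:256]))
# rings w1 and w2
for nm in("w1","w2"):
    z=load(nm);W=cloud(z);hsv=cv2.cvtColor(z['im'],cv2.COLOR_BGR2HSV);H,S,V=[hsv[...,i].astype(int) for i in range(3)]
    for n,c,r0 in [("alu",(483,-133),27),("brass",(627,-185),20),("purple",(567,-51),27)]:
        m=(np.hypot(W[...,0]-c[0],W[...,1]-c[1])<r0+15)&(W[...,2]>14)&(W[...,2]<23)
        Q=W[m][:,:2]
        g=lambda q:np.concatenate([np.maximum(0,np.hypot(*(Q-q).T)-r0),np.maximum(0,9-np.hypot(*(Q-q).T))])
        so=least_squares(g,Q.mean(0));print(nm,n,len(Q),Q.mean(0).round(1),so.x.round(1),np.median(W[m][:,2]))
```

```text
[[536.7 262.4]
 [633.6 259.9]
 [626.1  26.9]
 [528.2  29.4]]
[ 5.79168979e+02  8.41770712e+01 -3.30249020e-02] [-1.6  1.4  1.4  0.5  1.1 -1.3 -0.9 -0.5]
stripe [530.27468574  86.07549105  12.        ] [559.25984027  86.06624759  12.        ]
spindletip [583.8 208.   72. ]
hubtop [578.9  91.7 139. ]
hooktip [596.2 191.6 141. ]
shoulder [589.1 134.5 125. ]
table z -0.7299601238728097 plate z 11.300079773194117 hub 138.42911609453103
w1 alu 1121 [ 484.7 -129.7] [ 484.8 -130.2] 17.16114347033556
w1 brass 503 [ 624.9 -181.6] [ 625.1 -181.9] 17.106875727860203
w1 purple 1358 [565.  -46.5] [565.1 -46.9] 17.110217115800396
w2 alu 632 [ 484.8 -128.2] [ 484.8 -129.7] 17.34585729092938
w2 brass 301 [ 625.  -180.5] [ 625.2 -181.5] 17.272536451482665
w2 purple 728 [565.1 -45. ] [565.1 -46.1] 17.315453082224696
```

View pics/w2c.png

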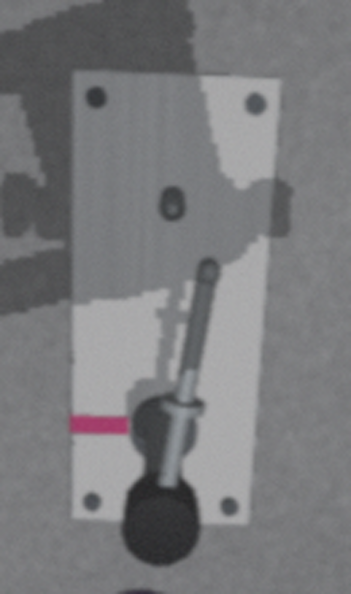

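Run:
```python
from h import *
z=load("w2");W=cloud(z)
hub=W[(W[...,2]>134)&(W[...,2]<143)&(np.hypot(W[...,0]-579,W[...,1]-84)<30)];print("hub",len(hub),hub.mean(0),hub.min(0),hub.max(0))
b=W[(W[...,2]>122)&(W[...,2]<133)&(np.hypot(W[...,0]-579,W[...,1]-84)<97)&(np.hypot(W[...,0]-579,W[...,1]-84)>54)];
c=b.mean(0);u=np.linalg.svd(b-c)[2][0];print("bar",len(b),c,u,np.degrees(np.arctan2(u[1],u[0])))
t=W[(W[...,2]>20)&(W[...,2]<78)&(np.hypot(W[...,0]-583,W[...,1]-205)<15)];
tt=t[t[:,2]>64];print("sp",len(t),tt.mean(0),t.min(0),t.max(0))
print(delta((591,160,106),-.157))
```

```text
hub 626 [578.69807584  87.15243804 138.14615849] [563.04276549  70.32309486 134.04299303] [594.55525669 101.83824512 140.28291808]
bar 326 [591.32520067 157.80234871 127.31799412] [-0.18047932 -0.98356001 -0.00607588] -100.39787399945453
sp 104 [583.56023438 205.84783124  67.36466913] [577.7946477  200.31170529  20.9580115 ] [588.89311562 211.55073715  73.53780209]
(array([  8.04843884,  -1.969049  , 206.3108927 ]), array([0.00107504, 0.00077657, 0.15591986]))
```

```bash
python3 -m inch '[{"dp":[9.4,-2.5,40],"angular":[0,0,0.1],"fingers":130},{"dp":[9.4,-2.5,80],"angular":[0,0,0.175],"fingers":130},{"dp":[9.4,-2.5,120],"angular":[0,0,0.175],"fingers":130},{"dp":[9.4,-2.5,150],"angular":[0,0,0.175],"fingers":130},{"dp":[9.4,-2.5,180],"angular":[0,0,0.175],"fingers":130},{"dp":[9.4,-2.5,206],"angular":[0,0,0.175],"fingers":130},{"dp":[9.4,-2.5,206],"angular":[0,0,0.175],"fingers":130},{"dp":[9.4,-2.5,206],"angular":[0,0,0.175],"fingers":205},{"dp":[9.4,-2.5,206],"angular":[0,0,0.175],"fingers":205},{"dp":[9.4,-2.5,206],"angular":[0,0,0.175],"fingers":205},{"dp":[9.4,-2.5,206],"angular":[0,0,0.175],"fingers":205}]' 20; python3 -c "
from h import *
from rig import monitor
s=monitor.sense();print(s['eef_pos'],s['tcp_rot']);snap('wrist','w3')"
```

```text
clock: 3.42
eef_pos: [593.8, 162.6, 108.9]
tcp_rot: [-3.14, -0.003, -0.175]
contact_force: [-0.1, 0.0, 0.2]
opening: 0.198
[593.80327645 162.59640439 108.89605179] [-3.14027359e+00 -2.84682686e-03 -1.75358182e-01]
```

View pics/w3.png

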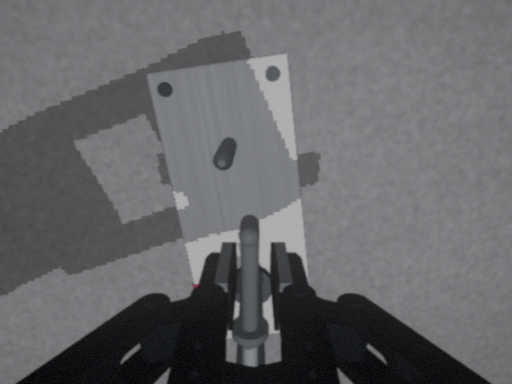

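```bash
python3 -m inch '[{"dp":[-9.4,0.6,0],"angular":[0,0,-0.122],"fingers":205},{"dp":[-18.6,2.3,0],"angular":[0,0,-0.244],"fingers":205},{"dp":[-27.6,5.1,0],"angular":[0,0,-0.367],"fingers":205},{"dp":[-36.1,9,0],"angular":[0,0,-0.489],"fingers":205},{"dp":[-44.2,13.9,0],"angular":[0,0,-0.611],"fingers":205},{"dp":[-51.5,19.8,0],"angular":[0,0,-0.733],"fingers":205},{"dp":[-58.1,26.5,0],"angular":[0,0,-0.855],"fingers":205},{"dp":[-63.8,33.9,0],"angular":[0,0,-0.977],"fingers":205},{"dp":[-68.6,42,0],"angular":[0,0,-1.1],"fingers":205},{"dp":[-72.4,50.7,0],"angular":[0,0,-1.222],"fingers":205},{"dp":[-75,59.7,0],"angular":[0,0,-1.344],"fingers":205},{"dp":[-76.6,69,0],"angular":[0,0,-1.466],"fingers":205}]'; python3 -c "
from h import *
from rig import monitor
s=monitor.sense();print(s['eef_pos'],s['tcp_rot'])
a=np.radians(178); print(delta((579+77*np.cos(a),85.5+77*np.sin(a),108),np.radians(88)))"
```

```text
clock: 4.47
eef_pos: [505.2, 108.2, 107.9]
tcp_rot: [3.14, -0.001, 1.297]
contact_force: [-0.1, 0.8, -0.3]
opening: 0.194
[505.19615719 108.20503847 107.85942312] [ 3.14034001e+00 -1.07855866e-03  1.29746022e+00]
(array([-20.12459286,   2.37156696,  -0.15931192]), array([ 0.00137528, -0.00092411, -0.23843014]))
```

```bash
python3 -m inch '[{"dp":[-10,0.8,0],"angular":[0,0,-0.12],"fingers":205},{"dp":[-19.5,2.4,0],"angular":[0,0,-0.24],"fingers":205},{"dp":[-19.5,2.4,0],"angular":[0,0,-0.24],"fingers":205},{"dp":[-19.5,2.4,0],"angular":[0,0,-0.24],"fingers":255},{"dp":[-19.5,2.4,0],"angular":[0,0,-0.24],"fingers":255},{"dp":[-19.5,2.4,0],"angular":[0,0,-0.24],"fingers":255},{"dp":[-19.5,2.4,0],"angular":[0,0,-0.24],"fingers":255}]' 20; python3 -c "
from h import *
from rig import monitor
s=monitor.sense();print(s['eef_pos'],s['tcp_rot'],s['contact_force'],s['wrist_torque'])
a=np.radians(178); print(delta((579+77*np.cos(a),85.5+77*np.sin(a),108),np.radians(88)))"
```

```text
clock: 5.05
eef_pos: [502.4, 89.0, 107.5]
tcp_rot: [3.141, 0.0, 1.528]
contact_force: [-1.8, -1.8, 6.8]
opening: 0.084
[502.44059563  89.01714516 107.50502612] [3.14083995e+00 4.93944296e-05 1.52820415e+00] [-1.82736552 -1.76282567  6.75235052] [-0.22624005  0.25439906 -0.06573396]
(array([-0.84591874, -0.35762376, -0.49520142]), array([ 7.52505725e-04,  5.22866548e-05, -7.68557586e-03]))
```

```bash
python3 -m inch '[{"dp":[0,0,0],"angular":[0,0,0],"fingers":120},{"dp":[0,0,0],"angular":[0,0,0],"fingers":120},{"dp":[0,0,-40],"angular":[0,0,0],"fingers":60},{"dp":[0,0,-80],"angular":[0,0,0],"fingers":0},{"dp":[0,0,-120],"angular":[0,0,0],"fingers":0},{"dp":[0,0,-160],"angular":[0,0,0],"fingers":0},{"dp":[0,0,-200],"angular":[0,0,0],"fingers":0},{"dp":[0,0,-200],"angular":[0,0,0],"fingers":0},{"dp":[0,0,-200],"angular":[0,0,0],"fingers":0}]' 20; python3 -c "
from h import *
from rig import monitor
s=monitor.sense();print(s['eef_pos'],s['tcp_rot'],s['contact_force'])
z=snap('wrist','w4');W=cloud(z)
d=np.hypot(W[...,0]-579,W[...,1]-86)
b=W[(W[...,2]>122)&(W[...,2]<134)&(d<97)&(d>54)];c=b.mean(0);u=np.linalg.svd(b-c)[2][0];print('bar',len(b),c,u)
hub=W[(W[...,2]>134)&(W[...,2]<143)&(d<24)];print('hub',len(hub),(hub.max(0)+hub.min(0))/2,hub.mean(0),hub.min(0),hub.max(0))
a=z['im'];hsv=cv2.cvtColor(a,cv2.COLOR_BGR2HSV);m=(hsv[...,0]>160)&(hsv[...,0]<178)&(hsv[...,1]>120)&(d<60)
v,u=np.nonzero(m);P=np.array([onplane(z,i,j,12) for i,j in zip(u,v)]);c=P.mean(0);print('stripe',len(P),c,np.linalg.svd(P-c)[2][0],P.min(0),P.max(0))
t=W[(W[...,2]>64)&(W[...,2]<78)&(np.hypot(W[...,0]-583,W[...,1]-205)<15)];print('sp',len(t),t.mean(0))
"
```

```text
clock: 5.8
eef_pos: [503.4, 89.2, 309.4]
tcp_rot: [3.136, -0.001, 1.53]
contact_force: [-0.4, -0.2, -0.8]
opening: 1.0
[503.44421021  89.16089798 309.39416878] [ 3.13623589e+00 -1.20046036e-03  1.53005062e+00] [-0.43774629 -0.21667426 -0.78095199]
bar 299 [502.71745744  90.04316382 127.45692562] [ 0.99803954 -0.0609335   0.01428905]
hub 631 [577.58137607  85.62211269 137.01338224] [576.92325566  85.95211723 137.9643091 ] [562.0665875   70.37807289 134.01513573] [593.09616465 100.86615249 140.01162875]<string>:10: RuntimeWarning: Mean of empty slice.
  ret = ret.dtype.type(ret / rcount)
Traceback (most recent call last):
numpy.linalg.LinAlgError: 1-dimensional array given. Array must be at least two-dimensional
```

View pics/w4.png

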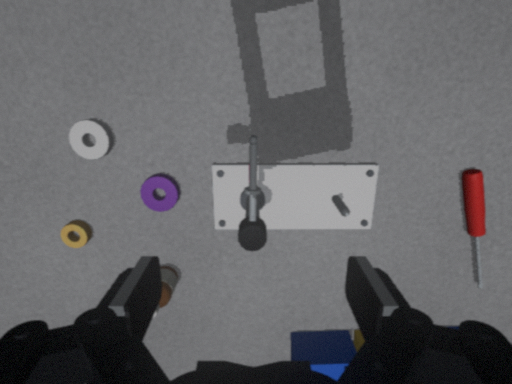

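Run:
```python
from h import *
z=load('w4');a=z['im'];g=cv2.cvtColor(a,cv2.COLOR_BGR2GRAY)
big=cv2.resize(a[120:250,200:390],None,fx=4,fy=4,interpolation=2);cv2.imwrite("pics/w4c.png",big)
# plate mask: bright
m=((g>150)).astype(np.uint8);m[:120]=0;m[250:]=0;m[:,:195]=0;m[:,395:]=0
v,u=np.nonzero(m);P=np.array([onplane(z,i,j,12)[:2] for i,j in zip(u,v)])
rect=cv2.minAreaRect(P.astype(np.float32));print(rect)
# edge lines: top edge (smallest v) per column & bottom, robust
for nm,cols in(("edge_minus_x",range(262,370)),("edge_plus_x",range(275,370))):
    E=[]
    for c in cols:
        vs=np.nonzero(m[:,c])[0]
        if len(vs):E.append(onplane(z,c,(vs.min()-.5) if 'minus' in nm else vs.max()+.5,12)[:2])
    E=np.array(E);p=np.polyfit(E[:,1],E[:,0],1);print(nm,p, "x at y=86",np.polyval(p,86),"at 205",np.polyval(p,205))
for nm,rows in(("left(-y)",range(175,220)),("right",range(175,220))):
    E=[]
    for c in rows:
        us=np.nonzero(m[c])[0]
        E.append(onplane(z,(us.min()-.5) if 'left' in nm else us.max()+.5,c,12)[:2])
    E=np.array(E);p=np.polyfit(E[:,0],E[:,1],1);print(nm,p,"y at x=580",np.polyval(p,580))
```

```text
((579.5067138671875, 145.29811096191406), (232.09642028808594, 96.27638244628906), 87.61321258544922)
edge_minus_x [-6.65546575e-03  5.35600781e+02] x at y=86 535.0284113573256 at 205 534.2364109333628
edge_plus_x [4.16822781e-02 6.22448497e+02] x at y=86 626.0331729983177 at 205 630.993364094782
left(-y) [-4.31948306e-02  5.42315547e+01] y at x=580 29.178552950136897
right [-4.35482859e-02  2.86360400e+02] y at x=580 261.10239430214875
```

View pics/w4c.png

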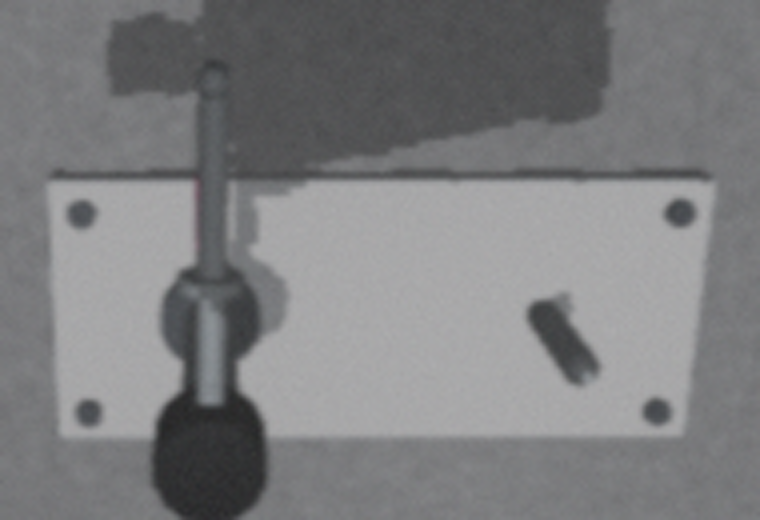

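Run:
```python
from h import *
from scipy.optimize import least_squares
z=load('w4');W=cloud(z)
for n,c,r0 in [("alu",(484,-130),27),("brass",(626,-182),20)]:
    m=(np.hypot(W[...,0]-c[0],W[...,1]-c[1])<r0+15)&(W[...,2]>14)&(W[...,2]<23)
    Q=W[m][:,:2]
    g=lambda q:np.concatenate([np.maximum(0,np.hypot(*(Q-q).T)-r0),np.maximum(0,9-np.hypot(*(Q-q).T))])
    so=least_squares(g,Q.mean(0));print(n,len(Q),Q.mean(0).round(1),so.x.round(1),np.median(W[m][:,2]))
print(delta((484.5,-130,60),1.53))
```

```text
alu 1138 [ 483.1 -128.8] [ 483.8 -129.5] 17.298138254398083
brass 435 [ 623.7 -180.6] [ 624.5 -181.3] 17.082903772108768
(array([-219.56113082,   -9.26611244,  247.20435855]), array([ 0.00160366, -0.00040047,  0.00022619]))
```

```bash
python3 -m inch '[{"dp":[-40,-2,0],"angular":[0,0,0],"fingers":0},{"dp":[-78,-4,16],"angular":[0,0,0],"fingers":0},{"dp":[-113,-6,38],"angular":[0,0,0],"fingers":0},{"dp":[-145,-8,65],"angular":[0,0,0],"fingers":0},{"dp":[-175,-9,93],"angular":[0,0,0],"fingers":0},{"dp":[-200,-9,125],"angular":[0,0,0],"fingers":0},{"dp":[-219.5,-9.3,160],"angular":[0,0,0],"fingers":0},{"dp":[-219.5,-9.3,200],"angular":[0,0,0],"fingers":0},{"dp":[-219.5,-9.3,235],"angular":[0,0,0],"fingers":0},{"dp":[-219.5,-9.3,250],"angular":[0,0,0],"fingers":0},{"dp":[-219.5,-9.3,250],"angular":[0,0,0],"fingers":0}]'; python3 -c "
from h import *
z=snap('wrist','w5');print(delta((484.5,-130,-2),1.53))"
```

```text
clock: 6.77
eef_pos: [479.5, -129.2, 51.8]
tcp_rot: [-3.132, -0.002, 1.53]
contact_force: [0.2, 0.1, -0.1]
opening: 0.998
(array([-0.40616533,  3.69850366, 55.95892877]), array([-0.00664986, -0.00155855,  0.0003483 ]))
```

View pics/w5.png

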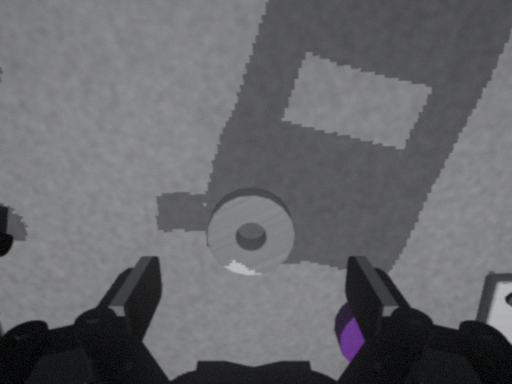

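Run:
```python
from h import *
from scipy.optimize import least_squares
z=load('w5');W=cloud(z)
for h in (10,14):
    m=(np.hypot(W[...,0]-484,W[...,1]+130)<42)&(W[...,2]>h)&(W[...,2]<26)
    Q=W[m][:,:2];Q=Q
    g=lambda q:np.concatenate([np.maximum(0,np.hypot(*(Q-q).T)-27),np.maximum(0,9-np.hypot(*(Q-q).T))])
    print(len(Q),Q.mean(0),least_squares(g,Q.mean(0)).x,np.median(W[m][:,2]))
print(onplane(z,251,235,18))
print(delta((484.5,-130,-2),1.53))
```

```text
5245 [ 481.76650698 -129.8900263 ] [ 483.46128796 -130.04653055] 17.084896935939643
5010 [ 482.20548947 -129.9019755 ] [ 483.50639007 -130.03476777] 17.122597864232556
[ 482.30576587 -129.88804909   18.        ]
(array([-0.40616533,  3.69850366, 55.95892877]), array([-0.00664986, -0.00155855,  0.0003483 ]))
```

```bash
python3 -m inch '[{"dp":[-0.4,3,25],"angular":[0,0,0],"fingers":0},{"dp":[-0.4,3,45],"angular":[0,0,0],"fingers":0},{"dp":[-0.4,3,56],"angular":[0,0,0],"fingers":0},{"dp":[-0.4,3,56],"angular":[0,0,0],"fingers":0},{"dp":[-0.4,3,56],"angular":[0,0,0],"fingers":80},{"dp":[-0.4,3,56],"angular":[0,0,0],"fingers":120},{"dp":[-0.4,3,56],"angular":[0,0,0],"fingers":150},{"dp":[-0.4,3,56],"angular":[0,0,0],"fingers":200},{"dp":[-0.4,3,56],"angular":[0,0,0],"fingers":200}]' 50; python3 -c "
from h import *
from rig import monitor
s=monitor.sense();print(s['eef_pos'],s['tcp_rot'],s['contact_force'])"
```

```text
clock: 7.57
eef_pos: [487.9, -131.1, 2.7]
tcp_rot: [3.14, 0.0, 1.531]
contact_force: [-2.9, 1.5, 11.0]
opening: 0.608
[ 487.87042502 -131.05968425    2.72085694] [3.13950807e+00 3.68233554e-04 1.53054912e+00] [-2.8799612   1.45173299 11.02218233]
```

```bash
python3 -m inch '[{"dp":[0,0,-30],"angular":[0,0,0],"fingers":200},{"dp":[0,0,-70],"angular":[0,0,0],"fingers":200},{"dp":[0,0,-110],"angular":[0,0,0],"fingers":200},{"dp":[0,0,-140],"angular":[0,0,0],"fingers":200},{"dp":[0,0,-140],"angular":[0,0,0],"fingers":200},{"dp":[0,0,-140],"angular":[0,0,0],"fingers":200},{"dp":[0,0,-140],"angular":[0,0,0],"fingers":200}]' ; python3 -c "
from h import *
from rig import monitor
s=monitor.sense();print(s['eef_pos'],s['tcp_rot'],s['contact_force'],s['qvel'].round(3))
z=snap('wrist','w6');W=cloud(z);print(W[300:310,253])
s=monitor.sense();print(s['eef_pos'])
"
```

```text
clock: 8.15
eef_pos: [486.6, -130.7, 140.9]
tcp_rot: [3.141, 0.0, 1.531]
contact_force: [0.4, -0.0, -1.5]
opening: 0.607
[ 486.60001171 -130.74874593  140.9458143 ] [3.14119077e+00 8.49438281e-05 1.53095106e+00] [ 0.35309458 -0.02939012 -1.49210517] [-0.001  0.031  0.014  0.001 -0.001 -0.001]
[[ 499.58748208 -130.63149485  155.66762836]
 [ 499.91637376 -130.64450677  155.96641016]
 [ 501.89492373 -130.72729312  154.08857577]
 [ 501.2192882  -130.69781677  155.71317869]
 [ 502.70542159 -130.75975314  154.50345959]
 [ 502.31077622 -130.74217489  155.74650228]
 [ 503.62967138 -130.79702325  154.76923119]
 [ 503.75134637 -130.80127412  155.33861339]
 [ 504.86300255 -130.84734808  154.64208152]
 [ 504.95186435 -130.850216    155.25074967]]
[ 486.09757945 -130.60127259  140.1304951 ]
```

View pics/w6.png

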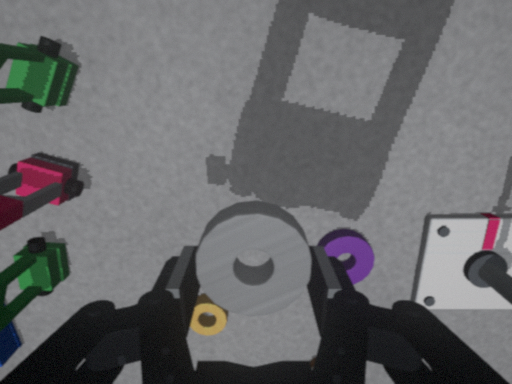

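```bash
cat >> h.py <<'E'
def ring(z,zlo,zhi,c,r0):
    from scipy.optimize import least_squares
    W=cloud(z);m=(np.hypot(W[...,0]-c[0],W[...,1]-c[1])<r0+6)&(W[...,2]>zlo)&(W[...,2]<zhi)
    Q=W[m][:,:2]
    g=lambda q:np.concatenate([np.maximum(0,np.hypot(*(Q-q).T)-r0),2*np.maximum(0,9-np.hypot(*(Q-q).T))])
    return len(Q),least_squares(g,Q.mean(0)).x,W[m][:,2].mean(),np.percentile(W[m][:,2],[5,50,95])
E
python3 - <<'E'
from h import *
z=load('w6');print(ring(z,148,162,(484,-131),27)); W=cloud(z)
g=cv2.cvtColor(z['im'],cv2.COLOR_BGR2GRAY)
m=(g[240:295,225:280]<75).astype(np.uint8);k,l,st,c=cv2.connectedComponentsWithStats(m);i=1+np.argmax(st[1:,4]);print(st[i],c[i]+[225,240])
print(onplane(z,*(c[i]+[225,240]),154), onplane(z,253,258,155))
E
```

```text
(9924, array([ 481.63918349, -130.19521199]), np.float64(154.95268575319756), array([151.15688873, 155.17109338, 156.50336639]))
[  9  20  39  18 265] [255.98867925 268.64150943]
[ 483.93062375 -128.63316359  154.        ] [ 477.81562398 -129.74668908  155.        ]
```

```bash
python3 -m inch '[{"dp":[0,0,-40],"angular":[0,0,0],"fingers":200},{"dp":[30,7,-60],"angular":[0,0,0],"fingers":200},{"dp":[70,18,-65],"angular":[0,0,0],"fingers":200},{"dp":[110,28,-65],"angular":[0,0,0],"fingers":200},{"dp":[150,38,-65],"angular":[0,0,0],"fingers":200},{"dp":[190,48,-65],"angular":[0,0,0],"fingers":200},{"dp":[230,58,-65],"angular":[0,0,0],"fingers":200},{"dp":[270,69,-65],"angular":[0,0,0],"fingers":200},{"dp":[305,79,-65],"angular":[0,0,0],"fingers":200},{"dp":[330,85,-65],"angular":[0,0,0],"fingers":200},{"dp":[339.3,87.6,-65],"angular":[0,0,0],"fingers":200},{"dp":[339.3,87.6,-65],"angular":[0,0,0],"fingers":200}]'; python3 -m inch '[{"dp":[0,0,30],"angular":[0,0,0],"fingers":200},{"dp":[0,0,60],"angular":[0,0,0],"fingers":200},{"dp":[0,0,85],"angular":[0,0,0],"fingers":200},{"dp":[0,0,100],"angular":[0,0,0],"fingers":200},{"dp":[0,0,100],"angular":[0,0,0],"fingers":200},{"dp":[0,0,100],"angular":[0,0,0],"fingers":200},{"dp":[0,0,100],"angular":[0,0,0],"fingers":200},{"dp":[0,0,100],"angular":[0,0,0],"fingers":200}]'; python3 -c "
from h import *
from rig import monitor
s=monitor.sense();print(s['eef_pos'],s['tcp_rot'],s['contact_force'],s['qvel'].round(3))
z=snap('wrist','w7');q=s['eef_pos'];print(ring(z,q[2]+8,q[2]+22,q[:2]-[4,0],27)); snap('side','s7')
"
```

```text
clock: 9.2
eef_pos: [587.5, 206.4, 203.7]
tcp_rot: [-3.139, 0.001, 1.533]
contact_force: [-0.1, 0.2, -1.5]
opening: 0.609
clock: 9.87
eef_pos: [588.8, 204.4, 107.2]
tcp_rot: [3.14, -0.001, 1.531]
contact_force: [0.3, -0.1, -1.2]
opening: 0.606
[588.83958015 204.40275525 107.2395609 ] [ 3.13975111e+00 -6.04754205e-04  1.53055662e+00] [ 0.27109578 -0.05009429 -1.19636669] [ 0.008 -0.005 -0.003  0.002 -0.002  0.003]
(9856, array([583.8291101 , 205.04487295]), np.float64(121.3964219432763), array([118.24352748, 121.47321483, 122.94874495]))
```

View pics/w7.png

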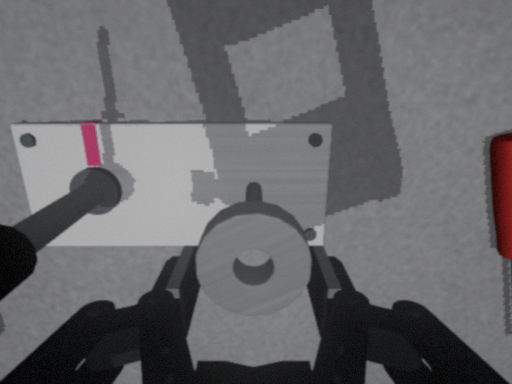

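Run:
```python
from h import *
z=load('w7');g=cv2.cvtColor(z['im'],cv2.COLOR_BGR2GRAY)
print(g[190,238:272]); print(g[176:200,254])
print(onplane(z,254,183,12), proj(z,[[582.8,205.3,12],[576.8,205.3,12],[577.3,85.2,12],[577.3,85.2,111]]))
# +/-x plate corners
for p in [(12,125),(331,124),(324,246)]:print(onplane(z,*p,12))
cv2.imwrite("pics/s7c.png",cv2.resize(load('s7')['im'][90:210,200:320],None,fx=5,fy=5,interpolation=2))
```

```text
[127 127 126 125 126 126 125 110  86  68  59  64  63  62  64  66  63  65
  65  66  63  62  69  92 110 123 124 126 127 126 125 125 125 126]
[128 127 126 124 122 110  81  64  63  65  66  66  66  68  63  65  66  67
  63  69  63  67  65  65]
[578.26472035 206.1767241   12.        ] [[253.09852211 188.68051704]
 [252.77616364 181.21066428]
 [ 96.8242305  187.96883476]
 [  2.27300616 250.9778245 ]]
[527.40829829  33.37532455  12.        ]
[536.14079499 263.43470563  12.        ]
[634.44684067 261.27978397  12.        ]
```

View pics/s7c.png

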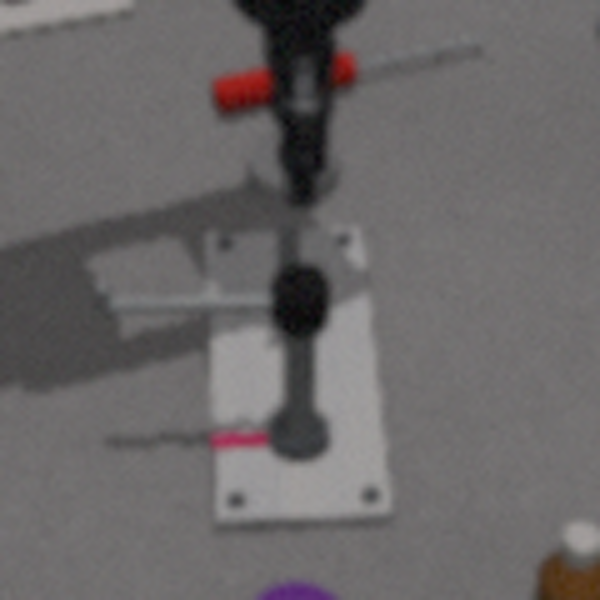

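```bash
python3 -m inch '[{"dp":[0.7,-0.7,12],"angular":[0,0,0],"fingers":200},{"dp":[0.7,-0.7,24],"angular":[0,0,0],"fingers":200},{"dp":[0.7,-0.7,34],"angular":[0,0,0],"fingers":200},{"dp":[0.7,-0.7,44],"angular":[0,0,0],"fingers":200},{"dp":[0.7,-0.7,54],"angular":[0,0,0],"fingers":200}]'; python3 -m inch '[{"dp":[0,0,10],"angular":[0,0,0],"fingers":200},{"dp":[0,0,20],"angular":[0,0,0],"fingers":200},{"dp":[0,0,30],"angular":[0,0,0],"fingers":200},{"dp":[0,0,34],"angular":[0,0,0],"fingers":200},{"dp":[0,0,34],"angular":[0,0,0],"fingers":200},{"dp":[0,0,34],"angular":[0,0,0],"fingers":200}]'
```

```text
clock: 10.38
eef_pos: [586.8, 205.3, 50.2]
tcp_rot: [-3.14, 0.0, 1.531]
contact_force: [-0.1, 0.0, -0.2]
opening: 0.608
clock: 10.88
eef_pos: [587.3, 205.4, 17.7]
tcp_rot: [-3.141, 0.0, 1.531]
contact_force: [0.7, -0.2, -1.1]
opening: 0.611
```

```bash
python3 -m inch '[{"dp":[0,0,0],"angular":[0,0,0],"fingers":150},{"dp":[0,0,0],"angular":[0,0,0],"fingers":60},{"dp":[0,0,0],"angular":[0,0,0],"fingers":0},{"dp":[0,0,-10],"angular":[0,0,0],"fingers":0},{"dp":[0,0,-40],"angular":[0,0,0],"fingers":0},{"dp":[0,0,-80],"angular":[0,0,0],"fingers":0},{"dp":[0,0,-120],"angular":[0,0,0],"fingers":0},{"dp":[0,0,-160],"angular":[0,0,0],"fingers":0},{"dp":[0,0,-190],"angular":[0,0,0],"fingers":0},{"dp":[0,0,-190],"angular":[0,0,0],"fingers":0},{"dp":[0,0,-190],"angular":[0,0,0],"fingers":0}]'; python3 -c "
from h import *
from rig import monitor
s=monitor.sense();print(s['eef_pos'],s['tcp_rot'],s['contact_force'],s['qvel'].round(3))
z=snap('wrist','w8');print(ring(z,24,36,(583,205),27));W=cloud(z)
t=W[(W[...,2]>45)&(W[...,2]<78)&(np.hypot(W[...,0]-583,W[...,1]-205)<13)];print('sp',len(t),t.mean(0))
print(delta((624.9,-181.6,200),1.531))
"
```

```text
clock: 11.8
eef_pos: [588.6, 205.9, 211.2]
tcp_rot: [3.137, -0.002, 1.531]
contact_force: [0.2, 0.4, -0.8]
opening: 0.997
[588.5763814  205.85871151 211.17192707] [ 3.13653168e+00 -1.97941575e-03  1.53098964e+00] [ 0.15864532  0.41291475 -0.80134934] [ 0.001  0.049  0.052 -0.001 -0.016  0.   ]
(1808, array([585.76463449, 206.27487175]), np.float64(29.064779914481836), array([27.58764803, 29.11726438, 30.29962983]))
sp 179 [580.95833292 206.03100881  63.34428809]
(array([-385.25021721,   52.87313532,    8.83661423]), array([ 1.66618095e-03, -6.69715847e-04, -4.69769782e-05]))
```

View pics/w8.png

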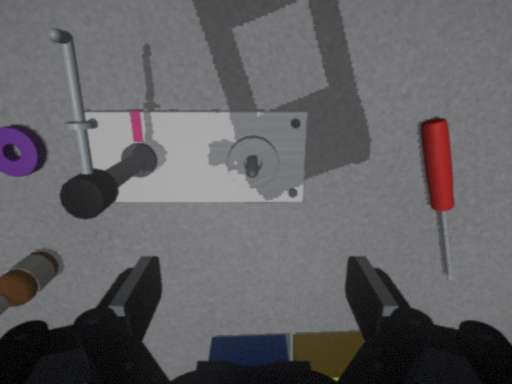

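```bash
python3 -m inch '[{"dp":[-41,6,0],"angular":[0,0,0],"fingers":0},{"dp":[-82,11,0],"angular":[0,0,0],"fingers":0},{"dp":[-123,17,0],"angular":[0,0,0],"fingers":0},{"dp":[-164,23,0],"angular":[0,0,0],"fingers":0},{"dp":[-205,28,0],"angular":[0,0,0],"fingers":0},{"dp":[-245,34,0],"angular":[0,0,0],"fingers":0},{"dp":[-285,39,10],"angular":[0,0,0],"fingers":0},{"dp":[-320,45,30],"angular":[0,0,0],"fingers":0},{"dp":[-350,50,55],"angular":[0,0,0],"fingers":0},{"dp":[-375,52,80],"angular":[0,0,0],"fingers":0},{"dp":[-385.2,52.9,110],"angular":[0,0,0],"fingers":0},{"dp":[-385.2,52.9,135],"angular":[0,0,0],"fingers":0}]'; python3 -m inch '[{"dp":[0,0,8],"angular":[0,0,0],"fingers":0},{"dp":[0,0,8],"angular":[0,0,0],"fingers":0},{"dp":[0,0,8],"angular":[0,0,0],"fingers":0}]'; python3 -c "
from h import *
from rig import monitor
s=monitor.sense();print(s['eef_pos'],s['tcp_rot'],s['contact_force'],s['qvel'].round(3))
z=snap('wrist','w9');print(ring(z,12,24,(625,-181.6),20))
print(delta((624.9,-181.6,2),1.531))
"
```

```text
clock: 12.85
eef_pos: [623.0, -184.0, 69.3]
tcp_rot: [-3.138, -0.0, 1.528]
contact_force: [-1.1, -0.4, 0.3]
opening: 1.0
clock: 13.1
eef_pos: [624.4, -181.0, 64.5]
tcp_rot: [-3.14, -0.0, 1.531]
contact_force: [0.1, 1.0, 0.1]
opening: 0.997
[ 624.4277118  -181.03853841   64.45221385] [-3.13994361e+00 -4.84400906e-04  1.53136111e+00] [0.13788244 0.99428448 0.08124019] [ 0.006 -0.032 -0.022 -0.001  0.002  0.   ]
(2336, array([ 624.42513445, -181.74697643]), np.float64(16.82307036423777), array([14.59748582, 17.01297214, 18.07110528]))
(array([-0.4704311 , -0.49690348, 63.64972926]), array([5.87659971e-04, 9.19122476e-05, 6.62847114e-04]))
```

View pics/w9.png

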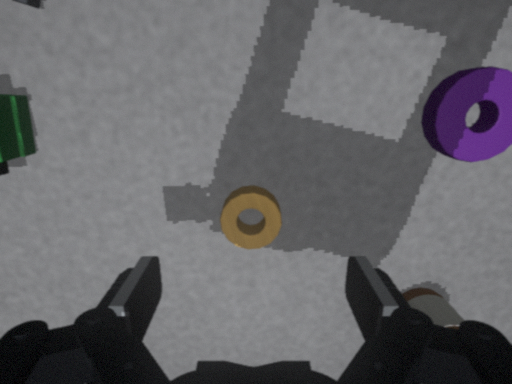

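```bash
python3 -m inch '[{"dp":[-0.5,0,25],"angular":[0,0,0],"fingers":0},{"dp":[-0.5,0,45],"angular":[0,0,0],"fingers":40},{"dp":[-0.5,0,56],"angular":[0,0,0],"fingers":80},{"dp":[-0.5,0,60.5],"angular":[0,0,0],"fingers":80},{"dp":[-0.5,0,60.5],"angular":[0,0,0],"fingers":100},{"dp":[-0.5,0,60.5],"angular":[0,0,0],"fingers":130},{"dp":[-0.5,0,60.5],"angular":[0,0,0],"fingers":150},{"dp":[-0.5,0,60.5],"angular":[0,0,0],"fingers":220},{"dp":[-0.5,0,60.5],"angular":[0,0,0],"fingers":220},{"dp":[-0.5,0,60.5],"angular":[0,0,0],"fingers":220}]' 50; python3 -m inch '[{"dp":[0,0,-30],"angular":[0,0,0],"fingers":220},{"dp":[0,0,-70],"angular":[0,0,0],"fingers":220},{"dp":[0,0,-110],"angular":[0,0,0],"fingers":220},{"dp":[0,0,-150],"angular":[0,0,0],"fingers":220},{"dp":[0,0,-190],"angular":[0,0,0],"fingers":220},{"dp":[0,0,-190],"angular":[0,0,0],"fingers":220},{"dp":[0,0,-190],"angular":[0,0,0],"fingers":220},{"dp":[0,0,-190],"angular":[0,0,0],"fingers":220}]' ; python3 -c "
from h import *
from rig import monitor
s=monitor.sense();print(s['eef_pos'],s['tcp_rot'],s['contact_force'],s['qvel'].round(3))
z=snap('wrist','w10');q=s['eef_pos'];print(ring(z,q[2]+5,q[2]+22,q[:2],20))
print(delta((583.1,205.5,195),1.531))
"
```

```text
clock: 13.98
eef_pos: [625.8, -182.2, 6.1]
tcp_rot: [3.14, 0.0, 1.531]
contact_force: [-2.3, 1.7, 6.3]
opening: 0.444
clock: 14.65
eef_pos: [624.5, -182.0, 194.5]
tcp_rot: [3.141, 0.0, 1.531]
contact_force: [-0.9, 0.7, -1.8]
opening: 0.443
[ 624.53104969 -182.00012445  194.45264408] [3.14128568e+00 9.32078614e-05 1.53098010e+00] [-0.86073085  0.7331571  -1.8405987 ] [ 0.     0.03   0.023  0.     0.001 -0.001]
(5147, array([ 621.79327345, -181.52168573]), np.float64(205.5444911673721), array([201.35941064, 205.35471045, 211.8453384 ]))
(array([385.3982833 , -56.20976198,  -1.47225304]), array([-1.70405814e-03, -4.03981884e-04,  1.32865918e-05]))
```

View pics/w10.png

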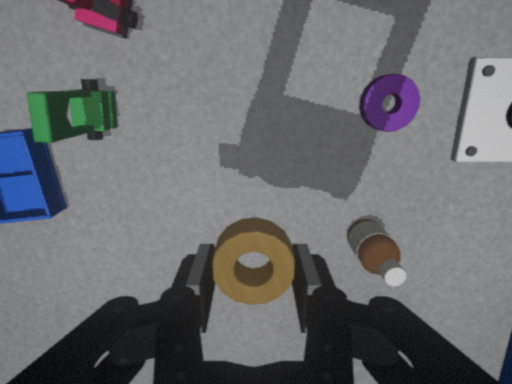

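Run:
```python
from h import *
from scipy.optimize import least_squares
z=load('w10');W=cloud(z);hsv=cv2.cvtColor(z['im'],cv2.COLOR_BGR2HSV)
m=(hsv[...,0]>12)&(hsv[...,0]<28)&(hsv[...,1]>90)&(W[...,2]>195)
print(m.sum(),np.percentile(W[m][:,2],[10,50,90]))
m2=m&(W[...,2]>203.5);Q=W[m2][:,:2]
g=lambda q:np.concatenate([np.maximum(0,np.hypot(*(Q-q).T)-20),2*np.maximum(0,9-np.hypot(*(Q-q).T))])
print(len(Q),least_squares(g,Q.mean(0)).x,Q.min(0),Q.max(0))
```

```text
4710 [200.11872766 205.22145823 206.0658858 ]
3831 [ 622.97192732 -180.44380829] [ 603.66605083 -228.038885  ] [ 642.67916859 -126.28088314]
```

```bash
python3 -m inch '[{"dp":[41,-6,0],"angular":[0,0,0],"fingers":220},{"dp":[82,-12,0],"angular":[0,0,0],"fingers":220},{"dp":[123,-18,0],"angular":[0,0,0],"fingers":220},{"dp":[164,-24,0],"angular":[0,0,0],"fingers":220},{"dp":[205,-30,0],"angular":[0,0,0],"fingers":220},{"dp":[245,-36,0],"angular":[0,0,0],"fingers":220},{"dp":[285,-42,0],"angular":[0,0,0],"fingers":220},{"dp":[320,-47,0],"angular":[0,0,0],"fingers":220},{"dp":[350,-51,0],"angular":[0,0,0],"fingers":220},{"dp":[375,-54,20],"angular":[0,0,0],"fingers":220},{"dp":[385.4,-55.4,40],"angular":[0,0,0],"fingers":220},{"dp":[385.4,-55.4,60],"angular":[0,0,0],"fingers":220}]'; python3 -m inch '[{"dp":[0,0,15],"angular":[0,0,0],"fingers":220},{"dp":[0,0,30],"angular":[0,0,0],"fingers":220},{"dp":[0,0,30],"angular":[0,0,0],"fingers":220},{"dp":[0,0,30],"angular":[0,0,0],"fingers":220},{"dp":[0,0,30],"angular":[0,0,0],"fingers":220}]'; python3 -c "
from h import *
from rig import monitor
s=monitor.sense();print(s['eef_pos'],s['tcp_rot'],s['contact_force'],s['qvel'].round(3))
z=snap('wrist','w11')
W=cloud(z);hsv=cv2.cvtColor(z['im'],cv2.COLOR_BGR2HSV);q=s['eef_pos']
m=(hsv[...,0]>12)&(hsv[...,0]<28)&(hsv[...,1]>90)&(W[...,2]>q[2]+9)&(np.hypot(*(W[...,:2]-q[:2]).transpose(2,0,1))<30)
Q=W[m];print(len(Q),Q.min(0),Q.max(0),(Q.min(0)+Q.max(0))/2)
"
```

```text
clock: 15.7
eef_pos: [583.4, 207.7, 131.9]
tcp_rot: [-3.139, 0.0, 1.534]
contact_force: [-1.1, -0.4, -1.3]
opening: 0.444
clock: 16.12
eef_pos: [584.7, 205.1, 104.2]
tcp_rot: [-3.141, 0.0, 1.531]
contact_force: [0.4, -0.1, -0.4]
opening: 0.444
[584.72622303 205.09961151 104.1702858 ] [-3.14082102e+00  3.23371664e-04  1.53089070e+00] [ 0.35945043 -0.0624881  -0.38631699] [-0.002 -0.018 -0.012 -0.001 -0.001 -0.   ]
3845 [563.83844422 186.899177   113.18673213] [603.45914668 224.9074941  187.39145935] [583.64879545 205.90333555 150.28909574]
```

View pics/w11.png

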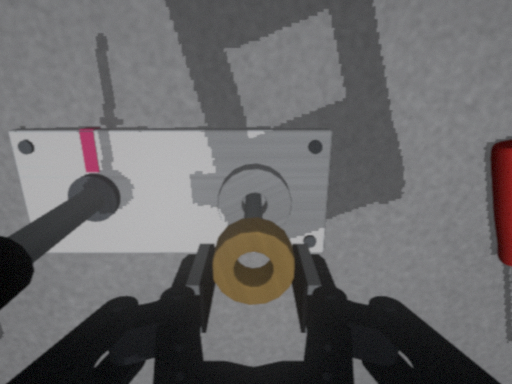

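```bash
python3 -m inch '[{"dp":[0,-0.4,14],"angular":[0,0,0],"fingers":220},{"dp":[0,-0.4,26],"angular":[0,0,0],"fingers":220},{"dp":[0,-0.4,36],"angular":[0,0,0],"fingers":220},{"dp":[0,-0.4,44],"angular":[0,0,0],"fingers":220},{"dp":[0,-0.4,44],"angular":[0,0,0],"fingers":220}]'; python3 -m inch '[{"dp":[0,0,8],"angular":[0,0,0],"fingers":220},{"dp":[0,0,15],"angular":[0,0,0],"fingers":220},{"dp":[0,0,19],"angular":[0,0,0],"fingers":220},{"dp":[0,0,20],"angular":[0,0,0],"fingers":220},{"dp":[0,0,20],"angular":[0,0,0],"fingers":220}]'
```

```text
clock: 16.58
eef_pos: [583.3, 204.8, 58.5]
tcp_rot: [-3.139, 0.001, 1.531]
contact_force: [-0.2, -0.1, -1.6]
opening: 0.441
clock: 17.0
eef_pos: [584.2, 205.2, 40.0]
tcp_rot: [-3.141, 0.0, 1.531]
contact_force: [0.4, 0.4, -0.5]
opening: 0.443
```

```bash
python3 -m inch '[{"dp":[0,0,0.5],"angular":[0,0,0],"fingers":150},{"dp":[0,0,0.5],"angular":[0,0,0],"fingers":60},{"dp":[0,0,0.5],"angular":[0,0,0],"fingers":0},{"dp":[0,0,-10],"angular":[0,0,0],"fingers":0},{"dp":[0,0,-40],"angular":[0,0,0],"fingers":0},{"dp":[0,0,-80],"angular":[0,0,0],"fingers":0},{"dp":[0,0,-120],"angular":[0,0,0],"fingers":0},{"dp":[0,0,-160],"angular":[0,0,0],"fingers":0},{"dp":[0,0,-190],"angular":[0,0,0],"fingers":0},{"dp":[0,0,-190],"angular":[0,0,0],"fingers":0},{"dp":[0,0,-190],"angular":[0,0,0],"fingers":0}]'; python3 -c "
from h import *
from rig import monitor
s=monitor.sense();print(s['eef_pos'],s['tcp_rot'],s['contact_force'],s['qvel'].round(3))
z=snap('wrist','w12');print(ring(z,42,54,(583,205.7),20));W=cloud(z)
d=np.hypot(W[...,0]-577.5,W[...,1]-85.5)
b=W[(W[...,2]>122)&(W[...,2]<134)&(d<97)&(d>54)];c=b.mean(0);u=np.linalg.svd(b-c)[2][0];print('bar',len(b),c,u)
hub=W[(W[...,2]>134)&(W[...,2]<143)&(d<24)];print('hub',len(hub),(hub.max(0)+hub.min(0))/2,hub.mean(0))
cv2.imwrite('pics/w12c.png',cv2.resize(z['im'][20:230,40:320],None,fx=2.5,fy=2.5,interpolation=2))
# clamp from w1,w4,scene
for n in('w1','w10','scene0','side0'):
    z=load(n);W=cloud(z);hsv=cv2.cvtColor(z['im'],cv2.COLOR_BGR2HSV)
    for lo,hi in((93,106),(70,93),(20,33)):
        m=(hsv[...,0]>160)&(hsv[...,0]<178)&(hsv[...,1]>130)&(W[...,2]>lo)&(W[...,2]<hi)&(np.hypot(W[...,0]-480,W[...,1]+312)<60)
        Q=W[m]
        if len(Q)>8: rr=cv2.minAreaRect(Q[:,:2].astype(np.float32));print(n,lo,len(Q),Q.mean(0).round(1),rr)
"
```

```text
clock: 17.92
eef_pos: [585.6, 205.7, 233.6]
tcp_rot: [3.137, -0.002, 1.531]
contact_force: [-0.6, -0.6, -0.7]
opening: 0.998
[585.59184511 205.66035646 233.6396171 ] [ 3.13664720e+00 -1.98745533e-03  1.53101734e+00] [-0.57363848 -0.60221343 -0.7222745 ] [-0.001  0.048  0.053 -0.001 -0.017 -0.002]
(906, array([585.50496202, 206.07430294]), np.float64(47.01975183712283), array([45.29933374, 47.07085193, 48.36839406]))
bar 749 [501.64040919  91.32630068 127.23394678] [ 9.98680199e-01 -5.13526724e-02 -8.73723909e-04]
hub 1286 [577.94747305  86.22732003 137.28952854] [577.29976626  87.22982119 138.0411308 ]
w1 93 248 [ 475.1 -305.3   97.1] ((474.8566589355469, -306.3124084472656), (34.84632873535156, 12.481464385986328), 70.64690399169922)
w1 70 23 [ 478.  -294.8   84.3] ((473.2250061035156, -298.07940673828125), (27.76320457458496, 11.298406600952148), 41.32872772216797)
w1 20 204 [ 472.  -303.5   27.3] ((474.8869934082031, -306.5215148925781), (36.17313766479492, 28.46611785888672), 70.86032104492188)
w10 93 35 [ 485.8 -294.5   95.5] ((485.7452392578125, -296.0203857421875), (9.23370456
[... 449 characters left out ...]
782012939453)
scene0 70 73 [ 479.5 -314.6   83.5] ((480.0562438964844, -313.9728088378906), (35.645721435546875, 8.61294937133789), 65.26885223388672)
scene0 20 102 [ 478.7 -311.4   25.7] ((476.33929443359375, -309.3358154296875), (40.60640335083008, 31.088682174682617), 73.85017395019531)
side0 93 107 [ 476.4 -310.    96.8] ((476.5582275390625, -309.96234130859375), (36.014339447021484, 13.00406265258789), 72.65400695800781)
side0 70 33 [ 477.4 -319.    84.5] ((479.86376953125, -315.403076171875), (30.11105728149414, 8.173870086669922), 53.56504821777344)
side0 20 120 [ 481.2 -313.    26.7] ((476.33868408203125, -310.22332763671875), (36.33025360107422, 29.05046272277832), 73.4796142578125)
```

View pics/w12c.png

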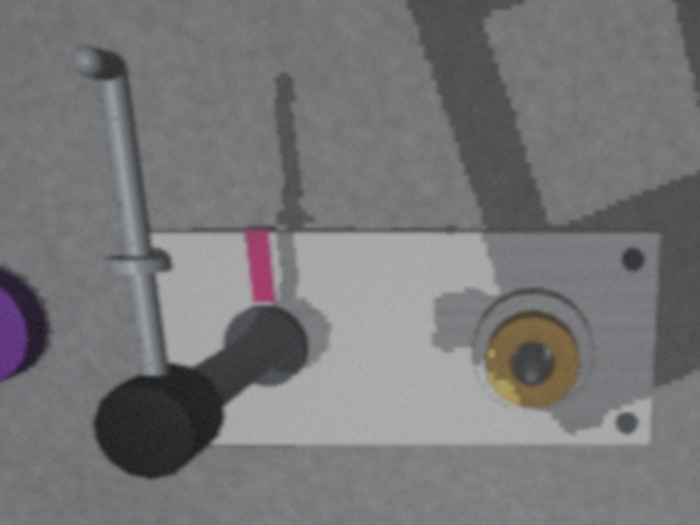

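Both spacers are on and flat, with tops at about 30 and 48 mm, and the hook is within about 0.5° of the stripe. Now the clamp.

```bash
python3 -m inch '[{"dp":[-41,-7,0],"angular":[0,0,0.03],"fingers":0},{"dp":[-82,-14,0],"angular":[0,0,0.06],"fingers":0},{"dp":[-123,-21,0],"angular":[0,0,0.09],"fingers":0},{"dp":[-164,-28,0],"angular":[0,0,0.12],"fingers":0},{"dp":[-205,-35,0],"angular":[0,0,0.15],"fingers":0},{"dp":[-246,-42,0],"angular":[0,0,0.18],"fingers":0},{"dp":[-287,-49,0],"angular":[0,0,0.21],"fingers":0},{"dp":[-328,-56,0],"angular":[0,0,0.24],"fingers":0},{"dp":[-368,-63,0],"angular":[0,0,0.29],"fingers":0},{"dp":[-408,-70,0],"angular":[0,0,0.29],"fingers":0},{"dp":[-440,-76,0],"angular":[0,0,0.29],"fingers":0},{"dp":[-460,-79,0],"angular":[0,0,0.29],"fingers":0}]'; python3 -m inch '[{"dp":[0,0,0],"angular":[0,0,0],"fingers":0},{"dp":[0,0,0],"angular":[0,0,0],"fingers":0},{"dp":[0,0,0],"angular":[0,0,0],"fingers":0}]'; python3 -c "
from h import *
from rig import monitor
s=monitor.sense();print(s['eef_pos'],s['tcp_rot'],s['contact_force'],s['qvel'].round(3))
z=snap('wrist','w13');W=cloud(z);hsv=cv2.cvtColor(z['im'],cv2.COLOR_BGR2HSV)
for lo,hi in((93,106),(20,33)):
        m=(hsv[...,0]>160)&(hsv[...,0]<178)&(hsv[...,1]>130)&(W[...,2]>lo)&(W[...,2]<hi)&(np.hypot(W[...,0]-480,W[...,1]+312)<60)
        Q=W[m];rr=cv2.minAreaRect(Q[:,:2].astype(np.float32));print(lo,len(Q),Q.mean(0).round(1),rr)
"
```

```text
clock: 18.97
eef_pos: [485.0, -253.8, 228.7]
tcp_rot: [-3.139, 0.0, 1.239]
contact_force: [0.0, 0.4, -0.2]
opening: 0.999
clock: 19.22
eef_pos: [486.6, -250.4, 229.2]
tcp_rot: [-3.139, -0.001, 1.241]
contact_force: [-0.1, 0.1, 0.6]
opening: 1.004
[ 486.56535874 -250.3797256   229.18054632] [-3.13926526e+00 -7.27787791e-04  1.24066497e+00] [-0.05801608  0.14434747  0.63745879] [ 0.019 -0.008 -0.005 -0.001  0.003 -0.002]
93 586 [ 474.  -306.4   97. ] ((474.2474060058594, -306.62152099609375), (35.6370849609375, 13.305257797241211), 71.16131591796875)
20 522 [ 468.6 -305.3   26.9] ((473.5422668457031, -306.58984375), (34.92951965332031, 28.637462615966797), 68.8973617553711)
```

View pics/w13.png

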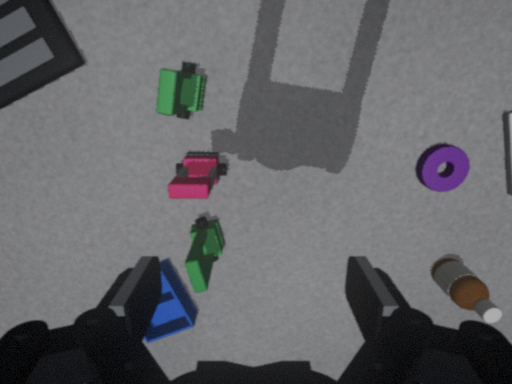

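```bash
python3 -m inch '[{"dp":[-30,3.5,0],"angular":[0,0,0],"fingers":0},{"dp":[-52,6,15],"angular":[0,0,0],"fingers":0},{"dp":[-57.2,6.8,40],"angular":[0,0,0],"fingers":0},{"dp":[-57.2,6.8,65],"angular":[0,0,0],"fingers":0},{"dp":[-57.2,6.8,65],"angular":[0,0,0],"fingers":0},{"dp":[-57.2,6.8,65],"angular":[0,0,0],"fingers":0},{"dp":[-57.2,6.8,65],"angular":[0,0,0],"fingers":0}]'; python3 -c "
from h import *
from rig import monitor
s=monitor.sense();print(s['eef_pos'],s['tcp_rot'],s['contact_force'],s['qvel'].round(3))
z=snap('wrist','w14');W=cloud(z);hsv=cv2.cvtColor(z['im'],cv2.COLOR_BGR2HSV)
for lo,hi in((93,106),(20,33)):
        m=(hsv[...,0]>160)&(hsv[...,0]<178)&(hsv[...,1]>130)&(W[...,2]>lo)&(W[...,2]<hi)&(np.hypot(W[...,0]-480,W[...,1]+312)<60)
        Q=W[m];rr=cv2.minAreaRect(Q[:,:2].astype(np.float32));print(lo,len(Q),Q.mean(0).round(1),rr)
        if lo>90: print(delta((*rr[0],66),np.radians(rr[2])))
"
```

```text
clock: 19.85
eef_pos: [475.9, -306.9, 166.3]
tcp_rot: [3.141, 0.0, 1.242]
contact_force: [-0.3, -0.3, 0.4]
opening: 1.001
[ 475.88647109 -306.91443568  166.32387745] [3.14102422e+00 3.40284825e-05 1.24233591e+00] [-0.32197259 -0.29542556  0.35346336] [-0.004 -0.015 -0.013 -0.002 -0.003 -0.002]
93 921 [ 473.7 -307.1   96.9] ((474.0147705078125, -307.320556640625), (33.887046813964844, 13.707817077636719), 71.63540649414062)
(array([ -0.73700323,  -2.18810453, 100.82164012]), array([ 0.00175679,  0.00036311, -0.00803419]))
20 854 [ 469.4 -305.5   26.8] ((471.01239013671875, -306.23291015625), (35.12847900390625, 22.473766326904297), 71.07308959960938)
```

View pics/w14.png

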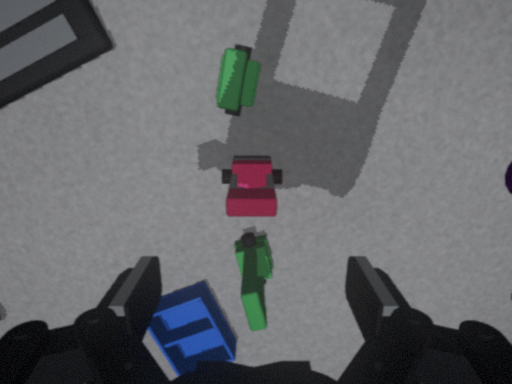

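```bash
python3 -m inch '[{"dp":[-0.6,-1.6,30],"angular":[0,0,0],"fingers":0},{"dp":[-0.6,-1.6,60],"angular":[0,0,0],"fingers":0},{"dp":[-0.6,-1.6,85],"angular":[0,0,0],"fingers":0},{"dp":[-0.6,-1.6,98],"angular":[0,0,0],"fingers":0},{"dp":[-0.6,-1.6,98],"angular":[0,0,0],"fingers":40},{"dp":[-0.6,-1.6,98],"angular":[0,0,0],"fingers":80},{"dp":[-0.6,-1.6,98],"angular":[0,0,0],"fingers":110},{"dp":[-0.6,-1.6,98],"angular":[0,0,0],"fingers":140},{"dp":[-0.6,-1.6,98],"angular":[0,0,0],"fingers":230},{"dp":[-0.6,-1.6,98],"angular":[0,0,0],"fingers":230},{"dp":[-0.6,-1.6,98],"angular":[0,0,0],"fingers":230}]' 70; python3 -c "
from rig import monitor
s=monitor.sense();print(s['eef_pos'],s['tcp_rot'],s['contact_force'],s['wrist_torque'])"
```

```text
clock: 20.82
eef_pos: [474.6, -308.2, 69.4]
tcp_rot: [3.138, 0.001, 1.241]
contact_force: [-1.0, 1.1, 6.7]
opening: 0.412
[ 474.61737926 -308.20790918   69.39516561] [3.13845676e+00 5.76535420e-04 1.24097940e+00] [-1.03612652  1.14286277  6.74889952] [0.24863459 0.11013653 0.03354252]
```

```bash
python3 -m inch '[{"dp":[0,0,-20],"angular":[0,0,0],"fingers":230},{"dp":[0,0,-50],"angular":[0,0,0],"fingers":230},{"dp":[0,0,-85],"angular":[0,0,0],"fingers":230},{"dp":[0,0,-120],"angular":[0,0,0],"fingers":230},{"dp":[0,0,-150],"angular":[0,0,0],"fingers":230},{"dp":[0,0,-150],"angular":[0,0,0],"fingers":230},{"dp":[0,0,-150],"angular":[0,0,0],"fingers":230},{"dp":[0,0,-150],"angular":[0,0,0],"fingers":230}]'; python3 -c "
from h import *
from rig import monitor
s=monitor.sense();print(s['eef_pos'],s['tcp_rot'],s['contact_force'],s['wrist_torque'])
z=snap('wrist','w15');W=cloud(z);hsv=cv2.cvtColor(z['im'],cv2.COLOR_BGR2HSV)
q=s['eef_pos'];R=Ro.from_euler('xyz',s['tcp_rot']).as_matrix()
L=(W-q)@R
m=(hsv[...,0]>160)&(hsv[...,0]<178)&(hsv[...,1]>130)&(np.hypot(W[...,0]-q[0],W[...,1]-q[1])<45)&(W[...,2]>q[2]-80)
for lo,hi in((-40,-10),(30,60)):
  Q=L[m&(L[...,2]>lo)&(L[...,2]<hi)];print(len(Q),np.percentile(Q,[2,50,98],axis=0).round(1))
"
```

```text
clock: 21.48
eef_pos: [472.9, -307.3, 217.1]
tcp_rot: [-3.141, -0.0, 1.241]
contact_force: [-0.1, 0.2, -3.4]
opening: 0.407
[ 472.87001986 -307.29083912  217.1389416 ] [-3.14132952e+00 -4.85493095e-05  1.24098686e+00] [-0.09902548  0.18515082 -3.39193488] [0.01490732 0.04334673 0.022157  ]
3950 [[-16.2  -7.4 -28.8]
 [  0.6  -5.4 -27.1]
 [ 17.5   5.4 -10.9]]
2386 [[-15.2 -15.2  41. ]
 [  1.2  -5.   42.3]
 [ 16.5  13.6  52.9]]
```

View pics/w15.png

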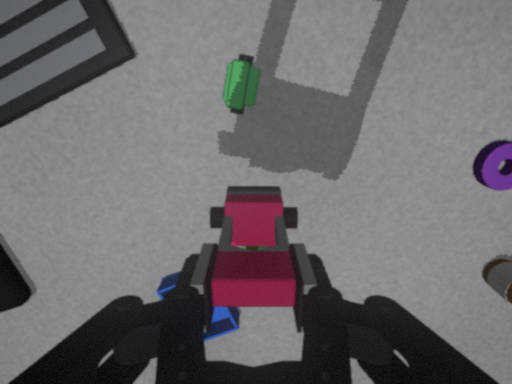

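```bash
python3 -m inch '[{"dp":[36,-16,0],"angular":[0,0,-0.03],"fingers":230},{"dp":[72,-32,0],"angular":[0,0,-0.06],"fingers":230},{"dp":[108,-48,0],"angular":[0,0,-0.09],"fingers":230},{"dp":[144,-64,0],"angular":[0,0,-0.12],"fingers":230},{"dp":[180,-80,0],"angular":[0,0,-0.15],"fingers":230},{"dp":[216,-96,0],"angular":[0,0,-0.18],"fingers":230},{"dp":[252,-112,0],"angular":[0,0,-0.21],"fingers":230},{"dp":[285,-126,0],"angular":[0,0,-0.24],"fingers":230},{"dp":[315,-139,0],"angular":[0,0,-0.28],"fingers":230},{"dp":[340,-150,0],"angular":[0,0,-0.28],"fingers":230},{"dp":[358,-158,0],"angular":[0,0,-0.28],"fingers":230},{"dp":[366.6,-162,0],"angular":[0,0,-0.28],"fingers":230}]'; python3 -m inch '[{"dp":[0,0,0],"angular":[0,0,0],"fingers":230},{"dp":[0,0,0],"angular":[0,0,0],"fingers":230},{"dp":[0,0,0],"angular":[0,0,0],"fingers":230}]'; python3 -c "
from h import *
from rig import monitor
s=monitor.sense();print(s['eef_pos'],s['tcp_rot'],s['contact_force'],s['wrist_torque'])
print(delta((438.4,92.1,152),1.52))
z=snap('wrist','w16');W=cloud(z)
d=np.hypot(W[...,0]-577.5,W[...,1]-85.5)
b=W[(W[...,2]>122)&(W[...,2]<134)&(d<97)&(d>54)];c=b.mean(0);u=np.linalg.svd(b-c)[2][0];print('bar',len(b),c,u)
"
```

```text
clock: 22.53
eef_pos: [437.5, 93.7, 216.0]
tcp_rot: [-3.139, 0.0, 1.523]
contact_force: [0.1, 0.0, -2.9]
opening: 0.407
clock: 22.78
eef_pos: [438.6, 90.8, 216.8]
tcp_rot: [-3.141, 0.001, 1.521]
contact_force: [-0.5, 0.1, -2.5]
opening: 0.405
[438.58339398  90.77476989 216.78451976] [-3.14050024e+00  7.36041022e-04  1.52072233e+00] [-0.53644365  0.08979207 -2.47135326] [ 0.00301801 -0.01722252  0.02360453]
(array([ 1.36207328, -0.17872547, 64.78376866]), array([-0.00109215,  0.00073644,  0.00072193]))
bar 4 [481.96922802  89.42354842 126.47326318] [ 0.11469182  0.95537294 -0.27222847]
```

View pics/w16.png

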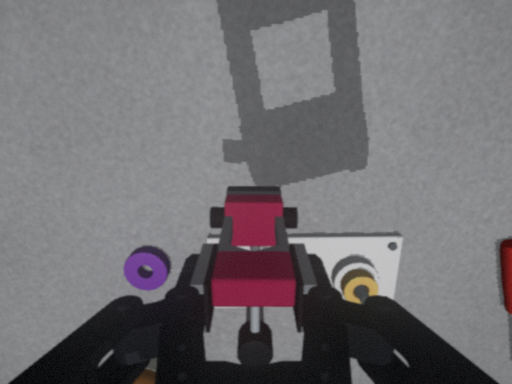

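```bash
python3 -m inch '[{"dp":[1.3,0,20],"angular":[0,0,0],"fingers":230},{"dp":[1.3,0,40],"angular":[0,0,0],"fingers":230},{"dp":[1.3,0,58],"angular":[0,0,0],"fingers":230},{"dp":[1.3,0,65],"angular":[0,0,0],"fingers":230},{"dp":[1.3,0,65],"angular":[0,0,0],"fingers":230},{"dp":[1.3,0,65],"angular":[0,0,0],"fingers":230},{"dp":[1.3,0,65],"angular":[0,0,0],"fingers":230}]'; python3 -c "
from h import *
from rig import monitor
s=monitor.sense();print(s['eef_pos'],s['tcp_rot'],s['contact_force'],s['wrist_torque'])
z=snap('wrist','w17');cv2.imwrite('pics/w17c.png',cv2.resize(z['im'][180:384,150:360],None,fx=2.8,fy=2.8,interpolation=2))
z=snap('side','s17');cv2.imwrite('pics/s17c.png',cv2.resize(z['im'][90:210,170:300],None,fx=4.5,fy=4.5,interpolation=2))
"
```

```text
clock: 23.42
eef_pos: [439.7, 92.8, 153.3]
tcp_rot: [3.14, -0.0, 1.52]
contact_force: [-0.0, 0.3, -3.3]
opening: 0.403
[439.7183548   92.77835586 153.2897904 ] [ 3.14023817e+00 -3.08434820e-04  1.52041363e+00] [-0.03271757  0.32285047 -3.31431722] [0.03692843 0.00188366 0.00189736]
```

View pics/w17c.png

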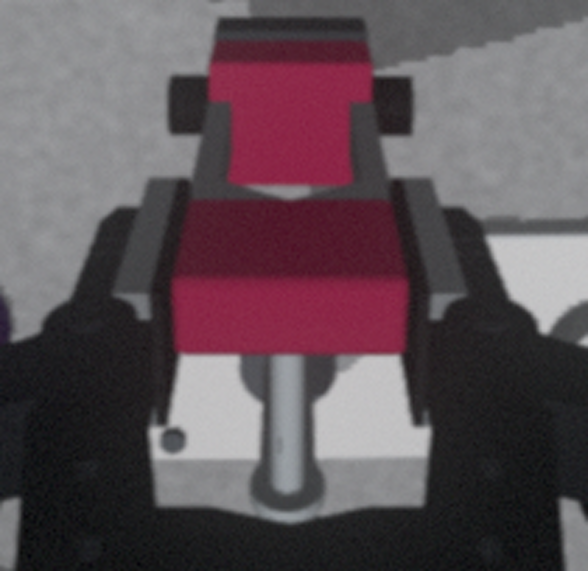

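View pics/s17c.png

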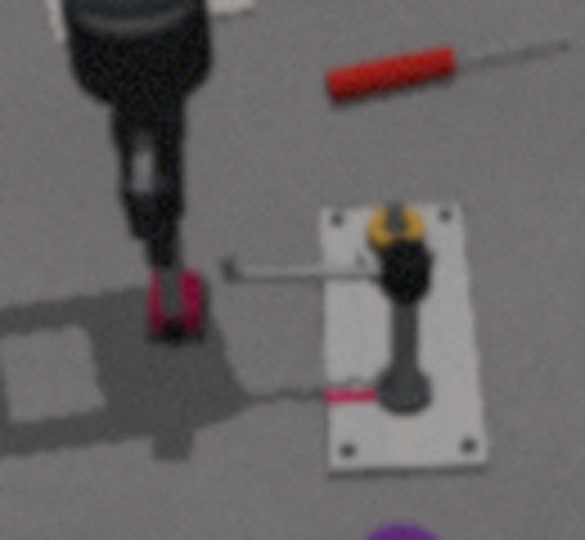

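```bash
python3 -m inch '[{"dp":[0,6,0.5],"angular":[0,0,0],"fingers":230},{"dp":[0,13,1],"angular":[0,0,0],"fingers":230},{"dp":[0,20,1],"angular":[0,0,0],"fingers":230},{"dp":[0,27,1],"angular":[0,0,0],"fingers":230}]'; python3 -m inch '[{"dp":[0,8,0],"angular":[0,0,0],"fingers":230},{"dp":[0,16,0],"angular":[0,0,0],"fingers":230},{"dp":[0,24,0],"angular":[0,0,0],"fingers":230},{"dp":[0,31,0],"angular":[0,0,0],"fingers":230},{"dp":[0,35,0],"angular":[0,0,0],"fingers":230},{"dp":[0,35,0],"angular":[0,0,0],"fingers":230},{"dp":[0,35,0],"angular":[0,0,0],"fingers":230}]'; python3 -c "
from h import *
from rig import monitor
s=monitor.sense();print(s['eef_pos'],s['tcp_rot'],s['contact_force'],s['wrist_torque'])
z=snap('wrist','w18');cv2.imwrite('pics/w18c.png',cv2.resize(z['im'][180:384,150:360],None,fx=2.8,fy=2.8,interpolation=2))
z=snap('side','s18');cv2.imwrite('pics/s18c.png',cv2.resize(z['im'][90:210,170:300],None,fx=4.5,fy=4.5,interpolation=2))
"
```

```text
clock: 23.85
eef_pos: [467.1, 91.7, 151.6]
tcp_rot: [3.141, -0.0, 1.521]
contact_force: [0.4, 0.6, -3.6]
opening: 0.406
clock: 24.43
eef_pos: [500.7, 89.8, 151.2]
tcp_rot: [-3.141, 0.0, 1.521]
contact_force: [-0.9, -0.2, -3.0]
opening: 0.405
[500.72132292  89.83684233 151.17793465] [-3.14104704e+00  9.26790994e-05  1.52084710e+00] [-0.92985515 -0.15776968 -3.0370756 ] [-0.00350472 -0.00789599  0.0584582 ]
```

View pics/w18c.png

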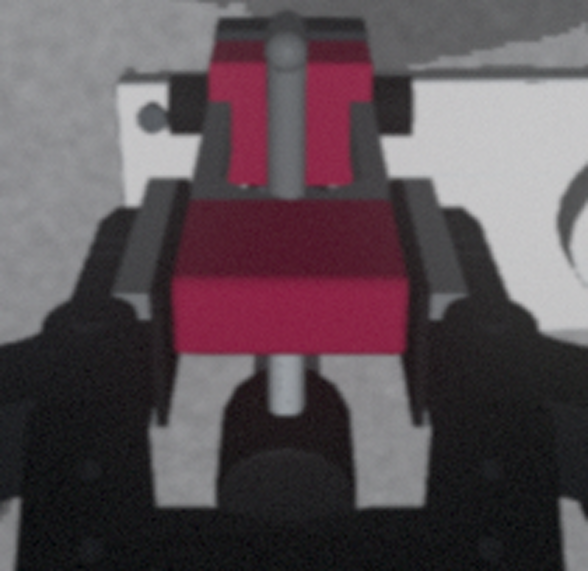

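View pics/s18c.png

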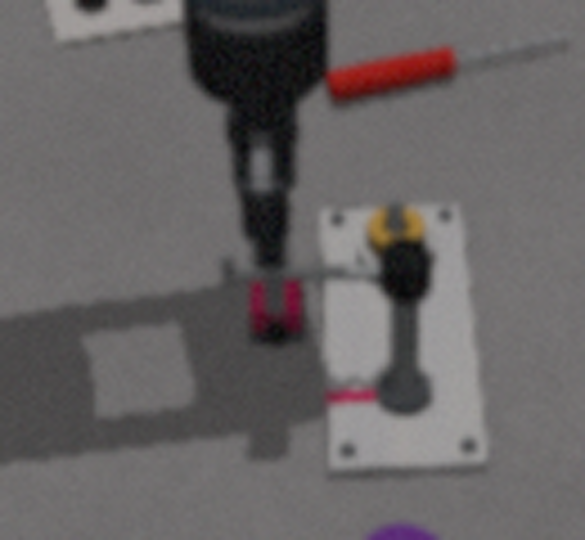

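```bash
python3 -m inch '[{"dp":[0,0,8],"angular":[0,0,0],"fingers":230},{"dp":[0,0,15],"angular":[0,0,0],"fingers":230},{"dp":[0,0,20],"angular":[0,0,0],"fingers":230},{"dp":[0,0,22],"angular":[0,0,0],"fingers":230},{"dp":[0,0,22],"angular":[0,0,0],"fingers":230},{"dp":[0,0,22],"angular":[0,0,0],"fingers":230}]'; python3 -m inch '[{"dp":[0,0,1],"angular":[0,0,0],"fingers":230},{"dp":[0,0,1],"angular":[0,0,0],"fingers":230},{"dp":[0,0,1],"angular":[0,0,0],"fingers":230}]'
```

```text
clock: 25.03
eef_pos: [500.7, 89.9, 129.1]
tcp_rot: [-3.141, 0.0, 1.521]
contact_force: [0.8, -0.0, -2.3]
opening: 0.407
clock: 25.28
eef_pos: [500.9, 89.9, 128.5]
tcp_rot: [3.141, -0.0, 1.521]
contact_force: [0.6, -0.5, -3.1]
opening: 0.412
```

```bash
python3 -m inch '[{"dp":[0,0,1],"angular":[0,0,0],"fingers":230},{"dp":[0,0,1],"angular":[0,0,0],"fingers":230},{"dp":[0,0,1],"angular":[0,0,0],"fingers":230}]';python3 -m inch '[{"dp":[0,0,1],"angular":[0,0,0],"fingers":230},{"dp":[0,0,1],"angular":[0,0,0],"fingers":230},{"dp":[0,0,1],"angular":[0,0,0],"fingers":230}]'
```

```text
clock: 25.53
eef_pos: [501.0, 89.9, 127.5]
tcp_rot: [3.141, -0.0, 1.521]
contact_force: [0.4, -0.1, -2.1]
opening: 0.407
clock: 25.78
eef_pos: [501.1, 89.9, 127.0]
tcp_rot: [3.141, -0.0, 1.521]
contact_force: [-2.8, -0.1, 5.5]
opening: 0.41
```

Contact is felt: the bar now carries the clamp. Releasing gently.

```bash
python3 -m inch '[{"dp":[0,0,-0.5],"angular":[0,0,0],"fingers":140},{"dp":[0,0,-0.5],"angular":[0,0,0],"fingers":120},{"dp":[0,0,-0.5],"angular":[0,0,0],"fingers":100},{"dp":[0,0,-0.5],"angular":[0,0,0],"fingers":60},{"dp":[0,0,-0.5],"angular":[0,0,0],"fingers":20},{"dp":[0,0,-0.5],"angular":[0,0,0],"fingers":20},{"dp":[0,0,-10],"angular":[0,0,0],"fingers":20},{"dp":[0,0,-35],"angular":[0,0,0],"fingers":20},{"dp":[0,0,-70],"angular":[0,0,0],"fingers":20},{"dp":[0,0,-110],"angular":[0,0,0],"fingers":0},{"dp":[0,0,-150],"angular":[0,0,0],"fingers":0},{"dp":[0,0,-180],"angular":[0,0,0],"fingers":0}]' 20; python3 -m inch '[{"dp":[0,-30,0],"angular":[0,0,0],"fingers":0},{"dp":[0,-50,0],"angular":[0,0,0],"fingers":0},{"dp":[0,-50,0],"angular":[0,0,0],"fingers":0},{"dp":[0,-50,0],"angular":[0,0,0],"fingers":0}]'; python3 -c "
from h import *
from rig import monitor
s=monitor.sense();print(s['eef_pos'],s['contact_force'])
z=snap('wrist','w19')
W=cloud(z);d=np.hypot(W[...,0]-577.5,W[...,1]-85.5)
b=W[(W[...,2]>122)&(W[...,2]<134)&(d<105)&(d>54)&(abs(W[...,1]-89)<8)];c=b.mean(0);u=np.linalg.svd(b-c)[2][0];print('bar',len(b),c,u)
hub=W[(W[...,2]>134)&(W[...,2]<143)&(d<24)];print('hub',(hub.max(0)+hub.min(0))/2,hub.mean(0))
hsv=cv2.cvtColor(z['im'],cv2.COLOR_BGR2HSV)
m=(hsv[...,0]>160)&(hsv[...,0]<178)&(hsv[...,1]>130)&(W[...,2]>148);print(np.percentile(W[m],[2,50,98],axis=0).round(1),cv2.minAreaRect(W[m][:,:2].astype(np.float32)))
print('brass',ring(z,42,54,(583,205.7),20))
z=snap('side','s19');cv2.imwrite('pics/s19c.png',cv2.resize(z['im'][90:340,170:340],None,fx=2.4*1,fy=2.4,interpolation=2)); z=snap('scene','sc19');cv2.imwrite('pics/sc19c.png',cv2.resize(z['im'][140:340,130:380],None,fx=3,fy=3,interpolation=2))
"
```

```text
clock: 26.78
eef_pos: [501.2, 90.0, 310.6]
tcp_rot: [3.138, -0.001, 1.521]
contact_force: [1.6, 0.3, -0.5]
opening: 1.004
clock: 27.12
eef_pos: [450.4, 92.4, 307.3]
tcp_rot: [3.14, -0.0, 1.521]
contact_force: [1.0, -0.5, -0.1]
opening: 1.0
[450.38762881  92.43729495 307.29854767] [ 1.03128039 -0.53680892 -0.06287622]
bar 154 [492.67583866  89.90698501 127.72860118] [ 0.9989917  -0.04253251  0.01437216]
hub [578.1644916   85.98070695 137.29764633] [576.66122105  85.99876653 137.95732782]
[[434.7  32.4 151.9]
 [499.5  91.6 154.8]
 [507.1 145.2 385.1]] ((470.1783447265625, 92.12007141113281), (134.9859161376953, 75.34942626953125), 86.78812408447266)
brass (495, array([585.66866613, 207.09506167]), np.float64(46.76642837071385), array([43.6526879 , 46.83909209, 48.78061041]))
```

View pics/w19.png

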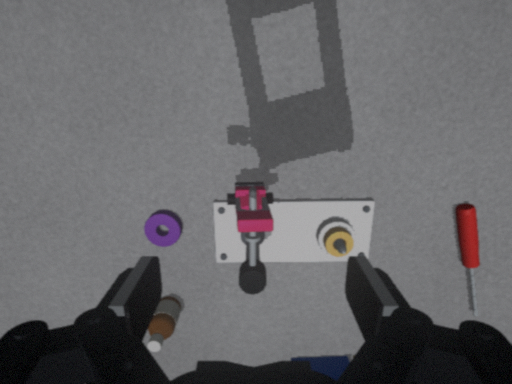

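View pics/s19c.png

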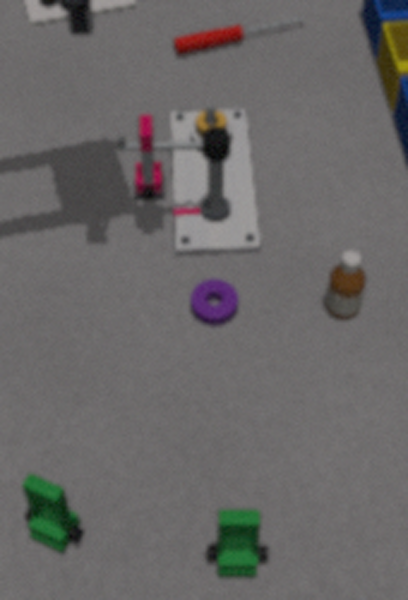

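View pics/sc19c.png

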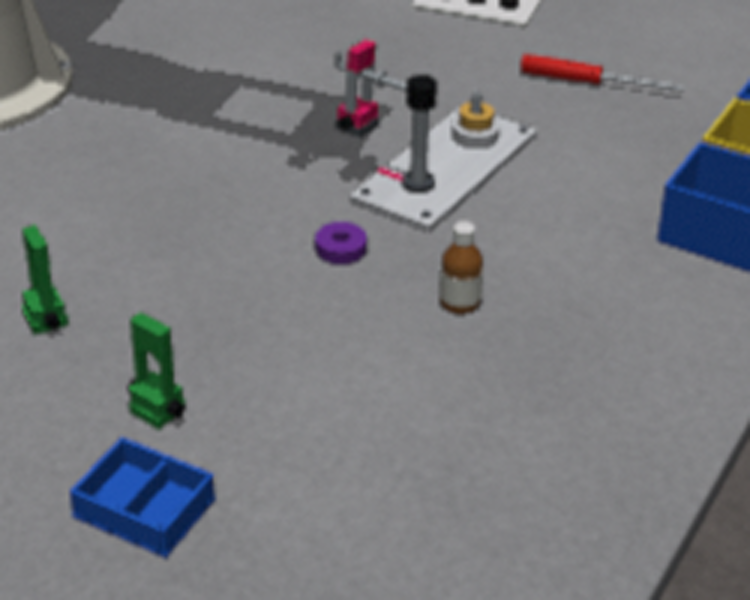

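Everything looks right: the clamp hangs on the hook, both spacers are on the spindle, and the other objects haven't moved. I'll wait briefly for any swing to die, then recheck and hand in.

```bash
python3 -m inch '[{"dp":[0,0,0],"angular":[0,0,0],"fingers":0},{"dp":[0,0,0],"angular":[0,0,0],"fingers":0},{"dp":[0,0,0],"angular":[0,0,0],"fingers":0},{"dp":[0,0,0],"angular":[0,0,0],"fingers":0},{"dp":[0,0,0],"angular":[0,0,0],"fingers":0},{"dp":[0,0,0],"angular":[0,0,0],"fingers":0},{"dp":[0,0,0],"angular":[0,0,0],"fingers":0},{"dp":[0,0,0],"angular":[0,0,0],"fingers":0}]'; python3 -c "
from h import *
from rig import sign_off,vision
z0=load('w19');z=snap('wrist','w20');W=cloud(z)
hsv=cv2.cvtColor(z['im'],cv2.COLOR_BGR2HSV)
m=(hsv[...,0]>160)&(hsv[...,0]<178)&(hsv[...,1]>130)&(W[...,2]>148)&(W[...,2]<170);print(np.median(W[m],0),np.median(cloud(z0)[m],0),m.sum())
sign_off()"
```

```text
clock: 27.93
eef_pos: [450.9, 92.4, 306.3]
tcp_rot: [-3.142, -0.0, 1.521]
contact_force: [-0.6, -0.1, 0.2]
opening: 1.002
[500.2009507   92.28591512 154.69750931] [nan nan nan] 430
the job is handed in; nothing more can be done
```

The job is done in the order asked and handed in at about 28 s of the 72 s allowed. I swung the hook to the stripe, threaded the aluminium spacer and then the brass spacer onto the spindle, and hung the pink clamp by its window on the hook.

- **Spacers:** both lie flat; their tops measured about 29 and 47 mm, against 30 and 48 mm expected.
- **Hook:** it points within about 0.5° of the stripe (slope 0.043–0.046 against the plate's 0.042).
- **Clamp:** its head top measured 154.7 mm, against 155.6 mm expected for a hanging clamp. The final before-and-after comparison for swing gave no number for the earlier picture, so that check is inconclusive. The pictures show it hanging upright.
- **Other objects:** the bottle, screwdriver, blue box, green look-alikes and purple ring look unmoved in the last pictures. I judged this by eye and did not measure it. The gripper was clear of everything at hand-in.
- **Disagreement:** two fits of the spacers on the spindle put their centres about 2–3 mm off the spindle axis in x. The pictures show both spacers around the pin.

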